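# Count out three milling balls on the tilting board

## Task

Count out three milling balls: push the loose lever handle fully home on the leaning spigot of the counting board, and with it tip the board's pocket side down until each of the three pockets holds a ball, then tip it back all the way onto its channel-side rest so that the two spare balls roll into the channel. Work the board only by the handle: the hand touches neither board nor balls, no ball is spilled, and the other things on the bench are left where they are. Leave the handle fully on the spigot and let go.

Things in the scene. Friction and masses are not known exactly. Their poses are not given: they have to be found in the camera images.
- spigot_foot (a point): foot of the steel spigot, a round pin 19.8 mm in diameter that rises 50 mm from here along this point's z axis (last 5 mm taper to 15.8 mm). It stands on a flat aluminium lug, is part of the board and leans with it. Axes = board axes: y is the pivot axis, z crosses it here. The board's end wall (25 mm high) begins 35 mm from here; a fixed cheek, 15 mm above the pivot, 34 mm to the other side.
- board_frame (a point): centre of the wooden counting board, on its pivot axis and its deck's top face, 80 mm above the bench. z: normal to the deck; y: along the pivot; x: to the pocket side (away from the robot, within 0.35 rad). Board 182 (x) by 199 mm (y), walls 25 mm above the deck all round. Pockets in a row against the far wall, between 22 mm high pointed guides that leave bays 44 mm wide. Spigot at (0, -135, 0) mm.
- channel (a point): middle of the channel's floor, at board (-65, 0, -8) mm. The channel runs the board's whole width along the near wall: from x = -30 to -85 mm the floor slopes down 0.22 rad below the deck. Balls leave it only when the pocket side is tipped down more than about 0.25 rad; a seated ball stays in its pocket at every angle of the board.
- board (a joint): tilt of the board about its pivot (right-handed about board y): 0 = level, positive = pocket side down and spigot leaning to the pocket side. Rests stop it at +0.42 rad (pockets fully down) and -0.30 rad (channel fully down). Starts between -0.20 and -0.08. The pivot is stiff (about 0.45 N m): the board stays where it is left.
- handle: loose lever handle: aluminium tube 30 mm in diameter, 125 mm long, upright on its flange (44 mm diameter, 7 mm high). Origin: centre of its open underside, z up. Bore from below 22 mm in diameter, 60 mm deep; 0.16 kg. Fits the spigot with 1.1 mm play all round; home when its flange lies on the lug. To its right: a fixed ring on legs, 0.2 m high, 0.4 m across, centre (0.625, -0.596) m: keep clear.
- pocket_1 (a point): pocket 1 of 3: the point where the centre of a ball seated in it lies (11 mm above the deck). The pocket is a round hole of 28 mm in the deck, at board y = -62 mm.
- pocket_2 (a point): pocket 2 of 3: the point where the centre of a ball seated in it lies (11 mm above the deck). The pocket is a round hole of 28 mm in the deck, at board y = 0 mm.
- pocket_3 (a point): pocket 3 of 3: the point where the centre of a ball seated in it lies (11 mm above the deck). The pocket is a round hole of 28 mm in the deck, at board y = 62 mm.
- ball_1_center (a point): centre of a white ceramic milling ball, 36 mm in diameter, about 55 g; all five are alike and start in the channel.
- ball_2_center (a point): centre of a white ceramic milling ball, 36 mm in diameter, about 55 g; all five are alike and start in the channel.
- ball_3_center (a point): centre of a white ceramic milling ball, 36 mm in diameter, about 55 g; all five are alike and start in the channel.
- ball_4_center (a point): centre of a white ceramic milling ball, 36 mm in diameter, about 55 g; all five are alike and start in the channel.
- ball_5_center (a point): centre of a white ceramic milling ball, 36 mm in diameter, about 55 g; all five are alike and start in the channel.
- tape_roll: bystander: cream roll of adhesive tape, lying flat, 97 mm across, 25 mm high; origin at the centre of its underside.
- dust_brush: bystander: flat wooden brush, 205 mm long, 16 mm high; origin at the centre of its underside.
- sanding_block: bystander: dark block, 36 x 72 x 26 mm; origin at the centre of its underside.
- plaster_jar: bystander: white jar with a blue lid, 70 mm across, 70 mm high; origin at the centre of its underside.
Things that resemble listed ones, but are neither listed nor needed, are in the scene too. What is shaped like the part that bears ball_1_center but pink, turquoise or yellow is not meant.

How it is judged:
On the way, in this order (a step that is already met when the one before it is completed fails the run):
1. the handle is fully home on the spigot while all the balls are still in the channel (distance between handle and spigot_foot below 0.005 m and angle between the z axis of handle and the z axis of spigot_foot, either way round below 0.12 rad and x of each of ball_1_center, ball_2_center, ball_3_center, ball_4_center, ball_5_center in the frame of board_frame below -0.04 m and z of each of ball_1_center, ball_2_center, ball_3_center, ball_4_center, ball_5_center in the frame of board_frame below 0.02 m), for 0.2 s.
2. every pocket holds a ball (distance between any of ball_1_center, ball_2_center, ball_3_center, ball_4_center, ball_5_center and pocket_1 below 0.007 m and distance between any of ball_1_center, ball_2_center, ball_3_center, ball_4_center, ball_5_center and pocket_2 below 0.007 m and distance between any of ball_1_center, ball_2_center, ball_3_center, ball_4_center, ball_5_center and pocket_3 below 0.007 m), for 0.2 s.
At the end, for the whole second after the job is handed in: One ball in each pocket (centre within 7 mm of its point), the other two in the channel, board back on its channel-side rest (tilt below -0.255 rad), handle home on the spigot (origin within 5 mm of its foot, axes within 0.12 rad), balls and handle at rest (all of step 2 and ((x of ball_1_center in the frame of board_frame below -0.04 m and z of ball_1_center in the frame of board_frame below 0.02 m) or distance between ball_1_center and pocket_1 below 0.007 m or distance between ball_1_center and pocket_2 below 0.007 m or distance between ball_1_center and pocket_3 below 0.007 m) and ((x of ball_2_center in the frame of board_frame below -0.04 m and z of ball_2_center in the frame of board_frame below 0.02 m) or distance between ball_2_center and pocket_1 below 0.007 m or distance between ball_2_center and pocket_2 below 0.007 m or distance between ball_2_center and pocket_3 below 0.007 m) and ((x of ball_3_center in the frame of board_frame below -0.04 m and z of ball_3_center in the frame of board_frame below 0.02 m) or distance between ball_3_center and pocket_1 below 0.007 m or distance between ball_3_center and pocket_2 below 0.007 m or distance between ball_3_center and pocket_3 below 0.007 m) and ((x of ball_4_center in the frame of board_frame below -0.04 m and z of ball_4_center in the frame of board_frame below 0.02 m) or distance between ball_4_center and pocket_1 below 0.007 m or distance between ball_4_center and pocket_2 below 0.007 m or distance between ball_4_center and pocket_3 below 0.007 m) and ((x of ball_5_center in the frame of board_frame below -0.04 m and z of ball_5_center in the frame of board_frame below 0.02 m) or distance between ball_5_center and pocket_1 below 0.007 m or distance between ball_5_center and pocket_2 below 0.007 m or distance between ball_5_center and pocket_3 below 0.007 m) and value of joint board below -0.255 rad and distance between handle and spigot_foot below 0.005 m and angle between the z axis of handle and the z axis of spigot_foot, either way round below 0.12 rad and linear speed of each of ball_1, ball_2, ball_3, ball_4, ball_5 below 0.03 m/s and linear speed of handle below 0.02 m/s); the robot touches nothing.
It fails at once if a ball is spilled off the board (height (world z) of any of ball_1_center, ball_2_center, ball_3_center, ball_4_center, ball_5_center below 0.045 m).
It fails at once if the robot touches a ball (contact force between any of the fingers, the arm and ball_1 above 0.5 N or contact force between any of the fingers, the arm and ball_2 above 0.5 N or contact force between any of the fingers, the arm and ball_3 above 0.5 N or contact force between any of the fingers, the arm and ball_4 above 0.5 N or contact force between any of the fingers, the arm and ball_5 above 0.5 N).
It fails at once if the robot pushes the board itself instead of the handle (contact force between any of the fingers, the arm and board above 1.5 N).
It fails at once if a bystander is displaced by more than 30 mm (distance of any of tape_roll, dust_brush, sanding_block, plaster_jar from where it was at the start of the episode above 0.03 m).
It also fails if it takes over 48 s, if anything falls off the work surface, if the arm or the gripper's body presses on something with over 40 N, if the wrist force passes 120 N, or if a joint passes its speed limit or range.

## Robot

A 7-joint arm with a two-finger parallel gripper is mounted at the origin on a cart in front of the work surface, level with it; the furniture and walls round the work are solid. World frame = base frame: x ahead of the robot, y to its left, z up, the work surface at z = 0. Lengths are in m, angles in rad, forces in N, time in s.
With the tool pointing down it reaches from about 0.4 to 0.85 m from the base axis. Payload 4.5 kg.
Tool frame: the origin (TCP) lies on the mounting face of the last link; the fingertips stand 166 mm ahead of it and the grasp point (between the pads) lies 147 mm ahead of it; y points along the fingers, z is the direction in which the jaws open and shut, and the axes are right-handed (so a half turn about y gives the same grasp; the last joint's range is limited). The gripper opens to 88 mm and grips with 3 to 60 N. Pads are 18 mm wide; open, the fingers measure 123 mm over their backs; the gripper's body (75 mm by 187 mm) begins 45 mm behind the grasp point.
Start: joints at [-1.313, 0.689, -0.195, 1.565, 0.157, 0.902, -0.215], TCP at [0.139, 0.609, 0.405] pointing down, gripper open.
Joint ranges: [-3.01, 3.01], [-0.46, 2.08], [-1.47, 1.51], [0.13, 2.56], [-1, 4.14], [0.04, 2.09], [-2.66, 2.66]. Speed limits (rad/s): [2.57, 2.57, 3.14, 3.14, 3.14, 3.14, 3.14].

## Interface

Orientations are given as a unit quaternion [x, y, z, w].
In Python, from plant import r gives the robot as it stands.
- The arm moves only by the tool arm_command, never from a script. Its argument "deltas" is a list of rows, each an object of numbers: "dx", "dy", "dz": the shift along the tool's x, y, z each as a share of 1000 mm, from -1 to 1; "wx", "wy", "wz": the turn, a rotation vector about the tool's x, y, z each as a share of 45 degrees, from -1 to 1. In form: [{"dx": .., "dy": .., "dz": .., "wx": .., "wy": .., "wz": ..}, ...]. A call has exactly 5 rows; each row is the pose to reach, as a shift and turn from the pose commanded when the call began, along the tool's axes at that moment; what a row does not reach only later rows make up. A row lasts 1/10 s, in which the tool goes at most 50 mm and 8.59 degrees, less where a joint would pass 70% of its speed; a pose out of reach is approached as far as the arm can. A call with a number of a shift or a turn outside -1 to 1 is refused whole. A call with a gripper value outside its range is refused whole. "claw" is the opening, from -1 (shut) to 1 (fully open), set as the call begins (left out, the last holds). The fingers move at their own pace and stop on an object; "grip_force" is the grip in N (left out, the last holds). Time passes only in rows, so rows that repeat a pose let the fingers close, or fill a call up. It gives the time, the measured TCP pose, the force and the opening at its end, in the units of the state.
- r.get_state(): the state, without advancing time (a new reading comes with each control period).
- r.snapshot(name): name is "scene" or "top" or "wrist"; returns the picture (420x560x3 uint8, red, green, blue); there is no depth.
- r.get_calibration(name): a dict with "vertical_fov" (degrees; the focal length in pixels is half the picture's height over the tangent of half this angle, whatever the lens; pixels are square), "cx", "cy" (the principal point, pixels), "R" (3x3) and "t" (3): a world point X has camera coordinates R X + t. Camera axes: x right, y down, z forward; pixel columns grow to the right and rows downward; lengths in m; the calibration is good to about 2 mm. A picture is of the moment at which its call begins: read the wrist's pose just before it. get_calibration takes no time and is no camera call; for the wrist camera it gives the pose at the moment of the call.
- r.finish_job(): hands the job in, once; it reports no verdict.
The state is a dict: "clock": time; "q": joint angles; "qd": joint speeds; "joint_torque": joint torques, N m; "tool_pos": TCP position; "eef_rot": TCP orientation; "contact_force": force on the tool from outside, world axes, zero at the start; "moment": the same for the moment, N m; "opening": opening from 0.0 (shut) to 1.0 (fully open).
Only numpy, scipy, OpenCV 4.12 (cv2) and the standard library are available. Lean on these libraries where they do the work, as an engineer would, in place of code of your own. Each camera call takes 0.05 s, during which the arm holds its last target.

## Working session

There is one attempt and no reset: what is moved stays moved. The work goes in short steps, Python scripts to look and compute and a tool call to move; the robot and the scene stay as the last step left them, time stands still between calls to the robot, and variables do not carry over. Pictures are saved under pics/ and viewed, and the job is handed in when it is done.

Besides the shell and the picture viewer there is one more tool, called after "Emit:" as name(argument=value, ...) on one line, values as JSON. arm_command: Moves the arm, as the interface text tells. Shift numbers are shares of 1000 mm and turn numbers shares of 45 degrees, none past 1 either way. Its arguments: {"type":"object","properties":{"deltas":{"type":"array","items":{"type":"object","properties":{"dx":{"type":"number","minimum":-1,"maximum":1},"dy":{"type":"number","minimum":-1,"maximum":1},"dz":{"type":"number","minimum":-1,"maximum":1},"wx":{"type":"number","minimum":-1,"maximum":1},"wy":{"type":"number","minimum":-1,"maximum":1},"wz":{"type":"number","minimum":-1,"maximum":1}}}},"claw":{"type":"number"},"grip_force":{"type":"number"}},"required":["deltas"]}

```bash
ls; mkdir -p pics
cat > h.py <<'E'
import numpy as np,cv2
from plant import r
from scipy.spatial.transform import Rotation as Ro
def snap(n,f):
    c=r.get_calibration(n); im=r.snapshot(n); cv2.imwrite('pics/'+f,im[:,:,::-1]); return im,c
def f_of(c,h=420): return h/2/np.tan(np.radians(c['vertical_fov'])/2)
def ray(c,u,v):
    f=f_of(c);R=np.array(c['R']);t=np.array(c['t'])
    return -R.T@t, R.T@np.array([(u-c['cx'])/f,(v-c['cy'])/f,1.])
def onz(c,u,v,z):
    o,d=ray(c,u,v); return o+d*(z-o[2])/d[2]
def proj(c,X):
    p=np.array(c['R'])@np.array(X)+np.array(c['t']); f=f_of(c); return p[0]/p[2]*f+c['cx'],p[1]/p[2]*f+c['cy']
def tri(c1,p1,c2,p2):
    o1,d1=ray(c1,*p1);o2,d2=ray(c2,*p2)
    s=np.linalg.lstsq(np.stack([d1,-d2],1),o2-o1,rcond=None)[0]
    a=o1+d1*s[0];b=o2+d2*s[1]; return (a+b)/2,np.linalg.norm(a-b)
E
python3 - <<'E'
from h import *
for n in ['scene','top','wrist']:
    im,c=snap(n,n+'0.png'); print(n,c)
print(r.get_state())
E
```

```text
pics
scene {'vertical_fov': 56.43755556894227, 'cx': 281.8564913707369, 'cy': 211.14338971097968, 'R': array([[ 0.5387028 , -0.84249544, -0.00085042],
       [-0.53933841, -0.34408435, -0.76858314],
       [ 0.64723517,  0.41449656, -0.63974935]]), 't': array([-0.2863633 ,  0.38069486,  0.6519101 ])}
top {'vertical_fov': 42.52710811454545, 'cx': 281.1465401306177, 'cy': 206.52112355247115, 'R': array([[ 0.00206759, -0.99998567,  0.00493804],
       [-0.9898265 , -0.00274905, -0.14225308],
       [ 0.14226461, -0.00459368, -0.989818  ]]), 't': array([0.02494489, 0.59403548, 1.76562738])}
wrist {'vertical_fov': 69.81689742170809, 'cx': 281.0169834843569, 'cy': 205.37662625856802, 'R': array([[ 2.21965099e-01,  9.75054436e-01, -5.84501181e-04],
       [ 9.41885960e-01, -2.14259401e-01,  2.58734897e-01],
       [ 2.52155374e-01, -5.79806505e-02, -9.65948193e-01]]), 't': array([-0.62462115, -0.03556083,  0.38735349])}
{'clock': 0.15, 'q': array([-1.31320681,  0.68980237, -0.19451151,  1.56605906,  0.15730165,
        0.90244556, -0.21513622]), 'qd': array([ 0.00089442, -0.00152283, -0.00121897, -0.00042706,  0.00108971,
        0.00209983, -0.00136325]), 'joint_torque': array([-1.56138900e-03, -5.27864814e+01, -1.26841821e+00, -1.53586042e+01,
       -5.24619198e-02,  3.89382316e-03,  1.26541267e-04]), 'tool_pos': array([0.13867728, 0.60919046, 0.40409908]), 'eef_rot': array([ 0.70315377, -0.07896982,  0.07893464, -0.7022164 ]), 'contact_force': array([-0.8787674 , -0.5921481 , -0.09451612]), 'moment': array([-0.01907103,  0.01844842,  0.02663345]), 'opening': 1.0023964798021965}
```

View pics/scene0.png

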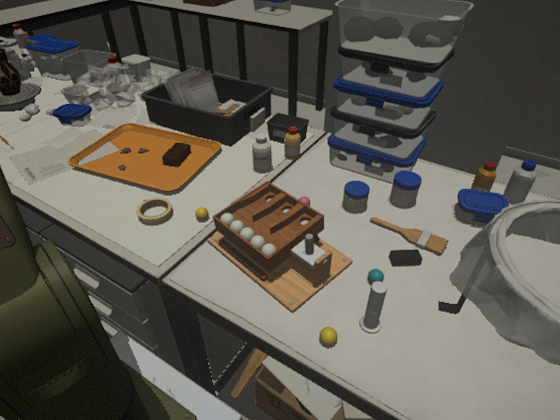

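View pics/top0.png

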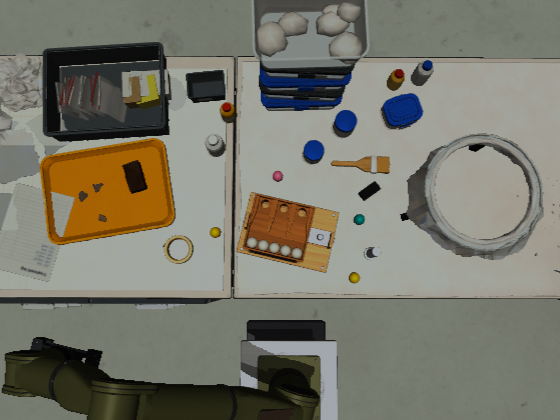

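The scene view shows the board at (268,228) with its five white balls in the near channel, the spigot on its lug at (308,243), and the handle at (374,307). In the top view the handle is at (373,252) and the spigot at (319,237). The loose pink, turquoise and yellow balls aren't the ones meant. I'll enlarge both areas to confirm.

Run:
```python
import cv2,numpy as np
a=cv2.imread('pics/scene0.png')[170:350,200:400]; b=cv2.imread('pics/top0.png')[180:290,230:400]
cv2.imwrite('pics/cs.png',cv2.resize(a,None,fx=3.3,fy=3.3,interpolation=cv2.INTER_CUBIC))
cv2.imwrite('pics/ct.png',cv2.resize(b,None,fx=4.6,fy=4.6,interpolation=cv2.INTER_CUBIC))
```

```text
(no output)
```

View pics/cs.png

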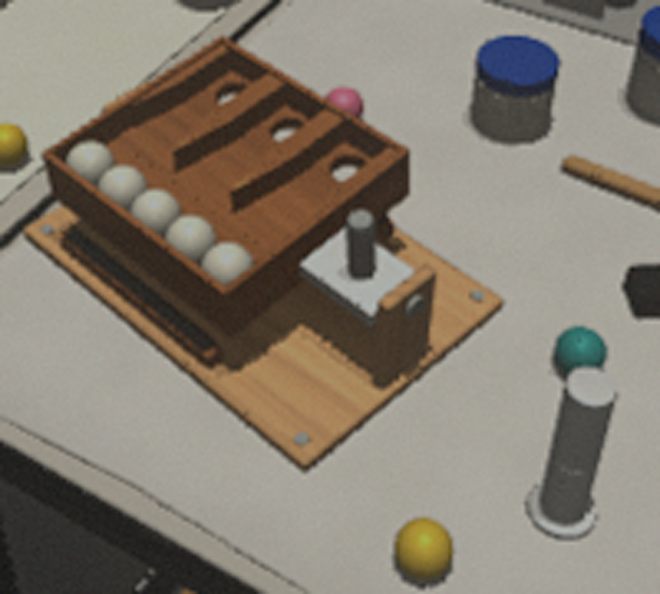

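View pics/ct.png

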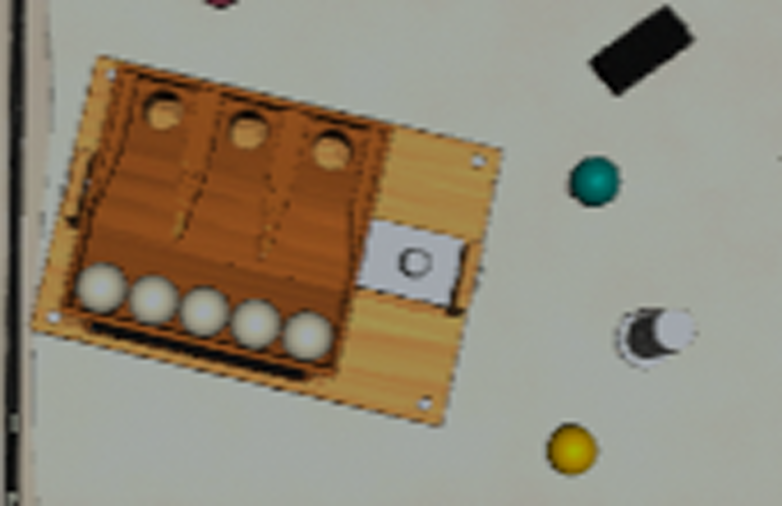

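```bash
cat >> h.py <<'E'
def T(u,v): return (u/4.6+230,v/4.6+180)
def S(u,v): return (u/3.3+200,v/3.3+170)
E
python3 - <<'E'
from h import *
ct=r.get_calibration('top');cs=r.get_calibration('scene')
print('htop',tri(ct,T(676,328),cs,S(592,386)), onz(ct,*T(676,328),.125),onz(cs,*S(592,386),.125))
print('hfl',onz(ct,*T(646,337),.007),onz(cs,*S(563,508),.007))
print('tip',tri(ct,T(415,262),cs,S(361,217)))
print('foot',tri(ct,T(415,264),cs,S(361,272)))
for a,b in (((101,288),(90,160)),((307,336),(228,263))):print('ball',tri(ct,T(*a),cs,S(*b)))
for a,b in (((163,109),(230,95)),((248,130),(289,130)),((332,150),(348,169))):print('pocket',tri(ct,T(*a),cs,S(*b)))
a=onz(ct,*T(99,57),.01);b=onz(ct,*T(502,149),.01);c=onz(ct,*T(35,329),.01);d=onz(ct,*T(442,425),.01)
for n,p,q in(('far',a,b),('near',c,d)):
  print(n,p,q,np.arctan2(*(q-p)[[0,1]]))
print('yaw sides',np.arctan2((a-c)[1],(a-c)[0]),np.arctan2((b-d)[1],(b-d)[0]))
for n,u in(('turq',(595,181)),('yel',(573,449)) ):print(n,onz(ct,*T(*u),.018))
E
```

```text
htop (array([ 0.44034877, -0.2774062 ,  0.12314926]), np.float64(0.0014768424398630224)) [ 0.43993228 -0.27638164  0.125     ] [ 0.43917565 -0.27836742  0.125     ]
hfl [ 0.4404147  -0.27568483  0.007     ] [ 0.43824136 -0.27916862  0.007     ]
tip (array([ 0.48537153, -0.09825251,  0.12959207]), np.float64(0.0030143528202743433))
foot (array([ 0.48767473, -0.10109115,  0.07816211]), np.float64(0.00033206799377534795))
ball (array([0.47028652, 0.11965054, 0.08829362]), np.float64(0.0029538982014055528))
ball (array([ 0.43690169, -0.02520547,  0.08856338]), np.float64(0.0031048880055472242))
pocket (array([0.59694866, 0.07853615, 0.08315764]), np.float64(0.00120136255330054))
pocket (array([0.58277681, 0.0167453 , 0.08445183]), np.float64(0.0019128482627383786))
pocket (array([ 0.56870842, -0.04304295,  0.08362937]), np.float64(0.0020267379196550125))
far [0.64721372 0.12774236 0.01      ] [ 0.57897086 -0.17139912  0.01      ] -2.917301933341137
near [0.445041   0.17261331 0.01      ] [ 0.37587171 -0.12494693  0.01      ] -2.9131941089437814
yaw sides -0.21840345808245104 -0.22484932342051675
turq [ 0.55432602 -0.23869424  0.018     ]
yel [ 0.35862884 -0.21909966  0.018     ]
```

```bash
cat >> h.py <<'E'
YAW=-0.222
BX=np.array([np.cos(YAW),np.sin(YAW),0]);BY=np.array([-np.sin(YAW),np.cos(YAW),0])
def target_R(tilt=0,sgn=1,yaw=YAW):
    "tool y along -handle axis, tool z along sgn*board x"
    bx=np.array([np.cos(yaw),np.sin(yaw),0]);by=np.array([-np.sin(yaw),np.cos(yaw),0])
    A=Ro.from_rotvec(by*tilt).as_matrix()
    y=-A[:,2] if False else -(A@np.array([0,0,1.])); z=sgn*(A@bx); x=np.cross(y,z)
    return np.stack([x,y,z],1)
def delta(pos,Rm,st=None):
    "numbers for the move from the measured pose"
    st=st or r.get_state(); C=Ro.from_quat(st['eef_rot']).as_matrix()
    d=C.T@(np.array(pos)-st['tool_pos']); w=Ro.from_matrix(C.T@Rm).as_rotvec()/(np.pi/4)
    return np.round(d,4),np.round(w,4)
def show(st=None):
    st=st or r.get_state(); R_=Ro.from_quat(st['eef_rot']).as_matrix()
    print('t',round(st['clock'],2),'pos',st['tool_pos'].round(4),'grasp',(st['tool_pos']+.147*R_[:,1]).round(4),'F',st['contact_force'].round(1),'M',st['moment'].round(2),'op',round(st['opening'],3)); print(R_.round(3)); return st,R_
E
python3 - <<'E'
from h import *
st,R_=show()
for s in(1,-1):
    print(s,delta([.44,-.277,.40],target_R(0,s)))
E
```

```text
t 0.15 pos [0.1387 0.6092 0.4041] grasp [0.1386 0.609  0.2571] F [-0.9 -0.6 -0.1] M [-0.02  0.02  0.03] op 1.002
[[ 0.975 -0.     0.222]
 [-0.222 -0.001  0.975]
 [ 0.    -1.    -0.001]]
1 (array([ 0.4905,  0.0052, -0.7972]), array([1.2000e-03, 1.9977e+00, 1.4000e-03]))
-1 (array([ 0.4905,  0.0052, -0.7972]), array([ 1.4000e-03, -2.0023e+00, -1.2000e-03]))
```

Emit:
arm_command(deltas=[{"dx":0.045,"dy":-0.004,"dz":-0.02,"wy":0.19},{"dx":0.09,"dy":-0.008,"dz":-0.04,"wy":0.38},{"dx":0.135,"dy":-0.012,"dz":-0.06,"wy":0.57},{"dx":0.18,"dy":-0.016,"dz":-0.08,"wy":0.76},{"dx":0.225,"dy":-0.02,"dz":-0.1,"wy":0.95}], claw=1)

```text
invalid input at $.deltas[0]: expected keys dx, dy, dz, wx, wy, wz
```

Run:
```python
from h import *
st,R_=show();print(st['q'].round(2))
print(delta([.5,.25,.42],target_R(0,1)))
```

```text
t 0.15 pos [0.1387 0.6092 0.4041] grasp [0.1386 0.609  0.2571] F [-0.9 -0.6 -0.1] M [-0.02  0.02  0.03] op 1.002
[[ 0.975 -0.     0.222]
 [-0.222 -0.001  0.975]
 [ 0.    -1.    -0.001]]
[-1.31  0.69 -0.19  1.57  0.16  0.9  -0.22]
(array([ 0.432 , -0.0155, -0.2701]), array([1.2000e-03, 1.9977e+00, 1.4000e-03]))
```

Emit:
arm_command(deltas=[{"dx":0.045,"dy":-0.004,"dz":-0.02,"wx":0,"wy":0.19,"wz":0},{"dx":0.09,"dy":-0.008,"dz":-0.04,"wx":0,"wy":0.38,"wz":0},{"dx":0.135,"dy":-0.012,"dz":-0.06,"wx":0,"wy":0.57,"wz":0},{"dx":0.18,"dy":-0.016,"dz":-0.08,"wx":0,"wy":0.76,"wz":0},{"dx":0.225,"dy":-0.02,"dz":-0.1,"wx":0,"wy":0.95,"wz":0}], claw=1)

```text
clock: 0.65
tool_pos: [0.3372, 0.4605, 0.4248]
eef_rot: [0.625, -0.332, 0.331, -0.625]
contact_force: [0.5, 0.7, 0.4]
opening: 1.002
```

Run:
```python
from h import *
st,R_=show();print(st['q'].round(2))
print(delta([.5,.25,.42],target_R(0,1)))
```

```text
t 0.65 pos [0.3372 0.4605 0.4248] grasp [0.3371 0.4605 0.2778] F [0.5 0.7 0.4] M [-0.02  0.01 -0.01] op 1.002
[[ 0.56  -0.     0.828]
 [-0.828 -0.     0.56 ]
 [ 0.    -1.    -0.   ]]
[-1.02  0.59 -0.    1.72  0.    0.84 -0.43]
(array([0.2656, 0.0048, 0.0169]), array([3.0000e-04, 1.0402e+00, 2.0000e-04]))
```

Emit:
arm_command(deltas=[{"dx":0.05,"dy":0,"dz":0.003,"wx":0,"wy":0.19,"wz":0},{"dx":0.1,"dy":0,"dz":0.006,"wx":0,"wy":0.38,"wz":0},{"dx":0.15,"dy":0,"dz":0.01,"wx":0,"wy":0.57,"wz":0},{"dx":0.2,"dy":0,"dz":0.013,"wx":0,"wy":0.76,"wz":0},{"dx":0.25,"dy":0.004,"dz":0.016,"wx":0,"wy":0.95,"wz":0}], claw=1)

```text
clock: 1.15
tool_pos: [0.491, 0.2637, 0.4211]
eef_rot: [-0.46, 0.536, -0.536, 0.461]
contact_force: [1.4, 0.9, 0.5]
opening: 0.997
```

Run:
```python
from h import *
st,R_=show();print(st['q'].round(2))
print(delta([.5,-.0,.42],target_R(0,1)))
c=r.get_calibration('wrist'); print('cam rel tool', R_.T@(-np.array(c['R']).T@c['t']-st['tool_pos']), (np.array(c['R'])@R_).round(3))
```

```text
t 1.15 pos [0.491  0.2637 0.4211] grasp [0.4911 0.2639 0.2741] F [1.4 0.9 0.5] M [-0.03  0.08  0.03] op 0.997
[[-0.151  0.001  0.989]
 [-0.989  0.001 -0.151]
 [-0.001 -1.     0.001]]
[-0.69  0.58  0.19  1.77 -0.15  0.8  -0.58]
(array([0.2594, 0.0009, 0.0486]), array([-0.0008,  0.0903, -0.0011]))
cam rel tool [-0.06630706  0.02099788  0.0003143 ] [[ 0.    -0.     1.   ]
 [ 0.966 -0.258 -0.   ]
 [ 0.258  0.966  0.   ]]
```

Emit:
arm_command(deltas=[{"dx":0.05,"dy":0,"dz":0.01,"wx":0,"wy":0.09,"wz":0},{"dx":0.1,"dy":0,"dz":0.02,"wx":0,"wy":0.09,"wz":0},{"dx":0.15,"dy":0,"dz":0.03,"wx":0,"wy":0.09,"wz":0},{"dx":0.2,"dy":0,"dz":0.04,"wx":0,"wy":0.09,"wz":0},{"dx":0.25,"dy":0,"dz":0.047,"wx":0,"wy":0.09,"wz":0}], claw=1)

```text
clock: 1.65
tool_pos: [0.5003, 0.0138, 0.4207]
eef_rot: [0.443, -0.551, 0.551, -0.443]
contact_force: [0.4, 0.1, -0.2]
opening: 0.998
```

Run:
```python
from h import *
st,R_=show();print(st['q'].round(2))
im,c=snap('wrist','w1.png'); import pickle;pickle.dump(c,open('w1.pkl','wb'))
print(delta([.44,-.2774,.40],target_R(0,1)))
```

```text
t 1.65 pos [0.5003 0.0138 0.4207] grasp [0.5003 0.0138 0.2737] F [ 0.4  0.1 -0.2] M [-0.08  0.03  0.03] op 0.998
[[-0.214  0.     0.977]
 [-0.977  0.    -0.214]
 [-0.    -1.     0.   ]]
[-0.24  0.51  0.18  1.93 -0.13  0.72 -0.19]
(array([0.2868, 0.0232, 0.006 ]), array([-0.0021, -0.0103,  0.0094]))
```

View pics/w1.png

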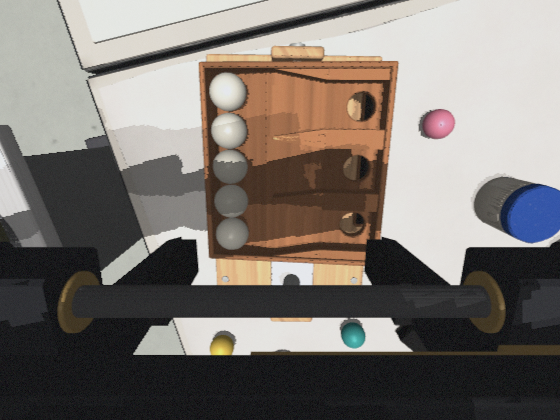

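The wrist view shows the board with its rim corners near (203,64), (396,64), (210,258) and (381,260), the pocket holes on the right and the spigot at (291,280). I'll enlarge it to get the tilt from the rim corners.

Run:
```python
import cv2
a=cv2.imread('pics/w1.png')[40:300,190:410]
cv2.imwrite('pics/w1c.png',cv2.resize(a,None,fx=2.3,fy=2.3,interpolation=cv2.INTER_CUBIC))
```

```text
(no output)
```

View pics/w1c.png

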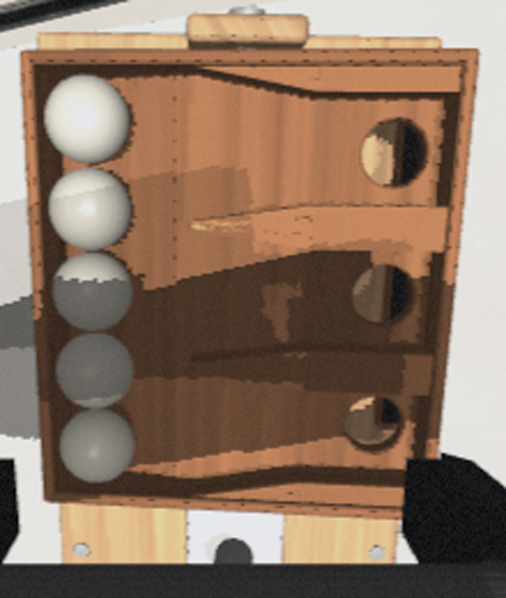

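```bash
cat > fit.py <<'E'
from h import *
import pickle
from scipy.optimize import least_squares
c=pickle.load(open('w1.pkl','rb'));ct=r.get_calibration('top');cs=r.get_calibration('scene')
W=lambda u,v:(u/2.3+190,v/2.3+40)
obs=[(c,(-.091,.0995,.025),W(22,52)),(c,(.091,.0995,.025),W(478,50)),(c,(-.091,-.0995,.025),W(45,500)),(c,(.091,-.0995,.025),W(435,522)),
(ct,(0,-.135,.05),T(415,262)),(cs,(0,-.135,.05),S(361,217)),
(cs,(.091,.0995,.025),S(228,39)),(cs,(-.091,.0995,.025),S(45,153)),(cs,(.091,-.0995,.025),S(408,152)),(cs,(-.091,-.0995,.025),S(224,293))]
pk=[((393,152),(163,109),(230,95),.062),((381,293),(248,130),(289,130),0),((374,422),(332,150),(348,169),-.062)]
def world(p,P):
    bx=np.array([np.cos(p[2]),np.sin(p[2]),0]);by=np.array([-np.sin(p[2]),np.cos(p[2]),0])
    A=Ro.from_rotvec(by*p[3]).as_matrix()@np.stack([bx,by,[0,0,1]],1)
    return np.array([p[0],p[1],.08])+A@np.array(P)
def res(p,o=obs):
    e=[np.array(proj(k,world(p,P)))-q for k,P,q in o]
    for a,b,d,y in pk:
        e+=[np.array(proj(c,world(p,(p[4],y,0))))-W(*a),np.array(proj(ct,world(p,(p[4],y,0))))-T(*b)]
    return np.concatenate(e)
s=least_squares(res,[.518,.031,-.222,-.1,.066],loss='soft_l1')
print(s.x.round(4)); print(res(s.x).reshape(-1,2).round(1).tolist())
print('foot',world(s.x,(0,-.135,0)),'tip',world(s.x,(0,-.135,.05)))
E
python3 fit.py
```

```text
[ 0.5201  0.0326 -0.223  -0.0764  0.0642]
[[-2.2, -0.8], [2.3, -1.5], [-0.5, 3.1], [0.2, 0.4], [0.4, -0.6], [-0.4, -0.3], [-2.6, -1.8], [-2.1, -1.0], [0.3, -1.4], [0.0, -0.5], [-0.2, 0.7], [-0.3, 0.3], [0.6, 1.5], [-0.3, -0.1], [-0.4, 1.5], [-0.0, -0.2]]
foot [ 0.49022195 -0.09906972  0.08      ] tip [ 0.48649819 -0.09822523  0.12985399]
```

Emit:
arm_command(deltas=[{"dx":0.05,"dy":0.0,"dz":0.001,"wx":0,"wy":-0.01,"wz":0.01},{"dx":0.1,"dy":0,"dz":0.002,"wx":0,"wy":-0.01,"wz":0.01},{"dx":0.15,"dy":0,"dz":0.003,"wx":0,"wy":-0.01,"wz":0.01},{"dx":0.19,"dy":0,"dz":0.004,"wx":0,"wy":-0.01,"wz":0.01},{"dx":0.22,"dy":0,"dz":0.005,"wx":0,"wy":-0.01,"wz":0.01}], claw=1)

```text
clock: 2.2
tool_pos: [0.457, -0.203, 0.4207]
eef_rot: [-0.443, 0.552, -0.548, 0.446]
contact_force: [1.0, -0.1, 0.7]
opening: 1.001
```

Run:
```python
from h import *
st,R_=show();print(st['q'].round(2))
im,c=snap('wrist','w2.png'); import pickle;pickle.dump(c,open('w2.pkl','wb'))
print(proj(c,[.4398,-.2774,.125]),proj(c,[.4398,-.2774,.007]))
print(delta([.4398,-.2774,.242],target_R(0,1)))
```

```text
t 2.2 pos [ 0.457  -0.203   0.4207] grasp [ 0.4572 -0.202   0.2737] F [ 1.  -0.1  0.7] M [-0.07  0.11  0.  ] op 1.001
[[-0.21   0.001  0.978]
 [-0.978  0.007 -0.21 ]
 [-0.007 -1.    -0.   ]]
[ 0.23  0.51  0.15  1.93 -0.12  0.72  0.24]
(np.float64(279.55858010160176), np.float64(274.32166875562046)) (np.float64(279.97108439653704), np.float64(234.03103895823875))
(array([ 0.0721,  0.1787, -0.0007]), array([-0.0007,  0.0057, -0.0036]))
```

View pics/w2.png

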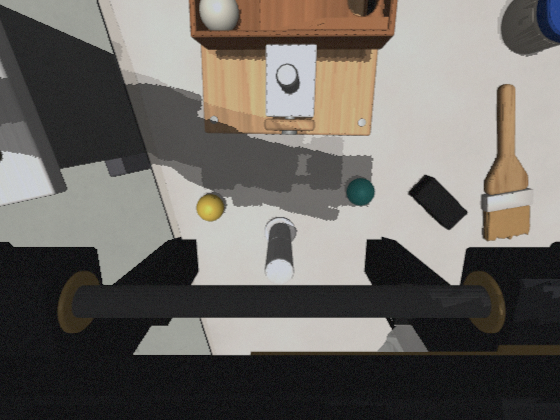

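Wrist view: handle top (279,270), flange (280,232), and the spigot tip (288,72) clear on its lug. I'll enlarge it to refine both positions.

Run:
```python
from h import *
import pickle
c=pickle.load(open('w2.pkl','rb'))
print('tip',proj(c,[.4865,-.0982,.1299]),'foot',proj(c,[.4902,-.0991,.08]))
a=cv2.imread('pics/w2.png')
cv2.imwrite('pics/w2c.png',np.hstack([cv2.resize(a[40:140,240:330],None,fx=4.4,fy=4.4,interpolation=cv2.INTER_CUBIC),cv2.resize(a[200:300,235:325],None,fx=4.4,fy=4.4,interpolation=cv2.INTER_CUBIC)]))
```

```text
tip (np.float64(288.930869929671), np.float64(75.17153394680341)) foot (np.float64(291.4865473678293), np.float64(83.7164430755341))
```

View pics/w2c.png

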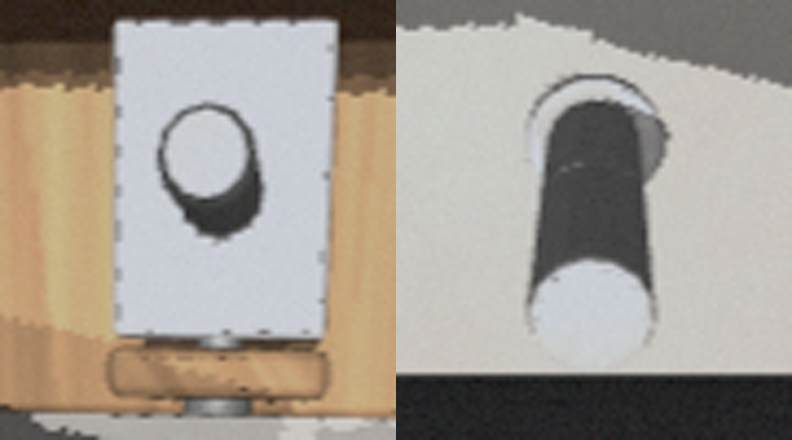

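Emit:
arm_command(deltas=[{"dx":0.045,"dy":0.01,"dz":0,"wx":0,"wy":0,"wz":-0.004},{"dx":0.07,"dy":0.04,"dz":0,"wx":0,"wy":0,"wz":-0.004},{"dx":0.07,"dy":0.085,"dz":0,"wx":0,"wy":0.005,"wz":-0.004},{"dx":0.07,"dy":0.13,"dz":0,"wx":0,"wy":0.005,"wz":-0.004},{"dx":0.07,"dy":0.17,"dz":0,"wx":0,"wy":0.005,"wz":-0.004}], claw=1)

```text
clock: 2.75
tool_pos: [0.4439, -0.2671, 0.2483]
eef_rot: [-0.443, 0.551, -0.549, 0.446]
contact_force: [0.4, 0.5, -0.2]
opening: 1.001
```

Run:
```python
from h import *
st,R_=show();print(st['q'].round(2))
print(delta([.4398,-.2752,.242],target_R(0,1)))
im,c=snap('scene','s3.png')
cv2.imwrite('pics/s3.png',cv2.resize(im[150:360,230:510,::-1],None,fx=2.8,fy=2.8))
```

```text
t 2.75 pos [ 0.4439 -0.2671  0.2483] grasp [ 0.444  -0.2663  0.1013] F [ 0.4  0.5 -0.2] M [-0.08  0.02  0.02] op 1.001
[[-0.211  0.001  0.978]
 [-0.978  0.005 -0.211]
 [-0.005 -1.    -0.   ]]
[ 0.42  0.81  0.06  2.01 -0.16  0.32  0.4 ]
(array([ 0.0088,  0.0063, -0.0023]), array([ 0.0003,  0.0125, -0.0066]))
```

View pics/s3.png

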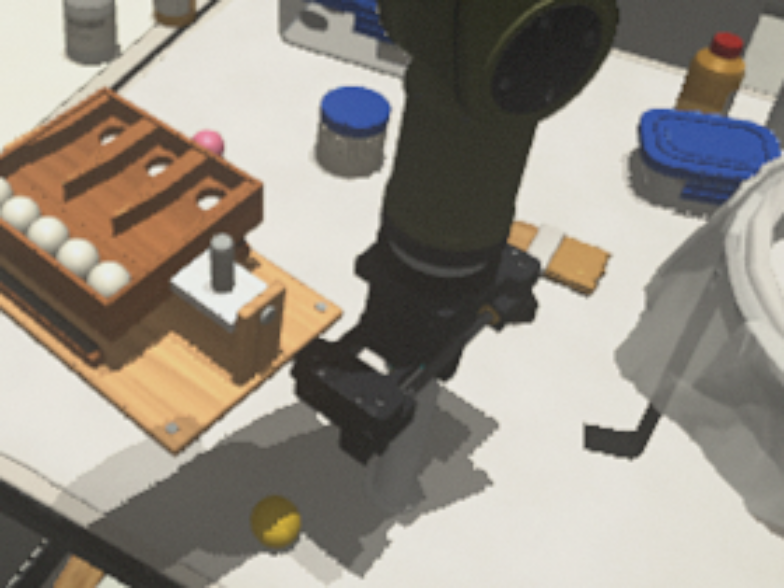

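Emit:
arm_command(deltas=[{"dx":0.004,"dy":0.003,"dz":-0.002,"wx":0,"wy":0.005,"wz":-0.005},{"dx":0.004,"dy":0.003,"dz":-0.002,"wx":0,"wy":0.005,"wz":-0.005},{"dx":0.004,"dy":0.003,"dz":-0.002,"wx":0,"wy":0.005,"wz":-0.005},{"dx":0.004,"dy":0.003,"dz":-0.002,"wx":0,"wy":0.005,"wz":-0.005},{"dx":0.004,"dy":0.003,"dz":-0.002,"wx":0,"wy":0.005,"wz":-0.005}], claw=1)

```text
clock: 3.3
tool_pos: [0.4416, -0.2711, 0.2486]
eef_rot: [0.443, -0.55, 0.552, -0.444]
contact_force: [-0.1, 1.3, 0.6]
opening: 0.997
```

Run:
```python
from h import *
st,R_=show()
print(delta([.4398,-.2752,.242],target_R(0,1)))
im,c=snap('wrist','w4.png')
print(proj(c,[.4398,-.2752,.125]),proj(c,[.4398,-.2752,.007]))
```

```text
t 3.3 pos [ 0.4416 -0.2711  0.2486] grasp [ 0.4419 -0.2711  0.1016] F [-0.1  1.3  0.6] M [-0.    0.04  0.01] op 0.997
[[-0.214  0.003  0.977]
 [-0.977 -0.    -0.214]
 [-0.    -1.     0.003]]
(array([ 0.0044,  0.0066, -0.0009]), array([-0.0032,  0.0079, -0.0003]))
(np.float64(277.24075870670197), np.float64(313.03310288669724)) (np.float64(278.68888686755463), np.float64(220.48203930556573))
```

View pics/w4.png

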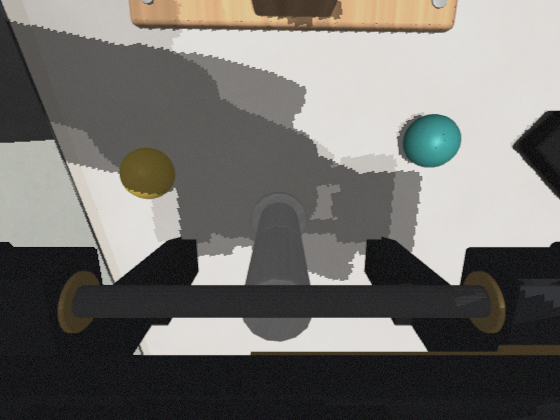

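The handle stands between the open jaws, with its top at about (277,311) and its flange at (278,213). I'll nudge over and close.

Emit:
arm_command(deltas=[{"dx":0.003,"dy":0.003,"dz":-0.001,"wx":0,"wy":0.006,"wz":0},{"dx":0.003,"dy":0.003,"dz":-0.001,"wx":0,"wy":0.006,"wz":0},{"dx":0.003,"dy":0.003,"dz":-0.001,"wx":0,"wy":0.006,"wz":0},{"dx":0.003,"dy":0.003,"dz":-0.001,"wx":0,"wy":0.006,"wz":0},{"dx":0.003,"dy":0.003,"dz":-0.001,"wx":0,"wy":0.006,"wz":0}], claw=-1, grip_force=35)

```text
clock: 3.85
tool_pos: [0.4395, -0.2737, 0.2441]
eef_rot: [-0.442, 0.552, -0.552, 0.442]
contact_force: [-0.1, -0.3, -0.9]
opening: 0.57
```

Emit:
arm_command(deltas=[{"dx":0,"dy":0,"dz":0,"wx":0,"wy":0,"wz":0},{"dx":0,"dy":0,"dz":0,"wx":0,"wy":0,"wz":0},{"dx":0,"dy":-0.005,"dz":0,"wx":0,"wy":0,"wz":0},{"dx":0,"dy":-0.01,"dz":0,"wx":0,"wy":0,"wz":0},{"dx":0,"dy":-0.02,"dz":0,"wx":0,"wy":0,"wz":0}])

```text
clock: 4.35
tool_pos: [0.4393, -0.2735, 0.2643]
eef_rot: [-0.442, 0.553, -0.551, 0.442]
contact_force: [0.5, 0.1, -2.6]
opening: 0.331
```

Run:
```python
from h import *
st,R_=show();print(st['q'].round(2))
im,c=snap('wrist','w5.png')
print(delta([.5,-.18,.40],target_R(-.09,1)))
```

```text
t 4.35 pos [ 0.4393 -0.2735  0.2643] grasp [ 0.4391 -0.2733  0.1173] F [ 0.5  0.1 -2.6] M [ 0.01  0.04 -0.01] op 0.331
[[-0.219 -0.001  0.976]
 [-0.976  0.002 -0.219]
 [-0.001 -1.    -0.001]]
[ 0.42  0.78  0.07  2.01 -0.15  0.36  0.4 ]
(array([-0.1049, -0.1339,  0.0385]), array([ 0.1127,  0.0016, -0.0006]))
```

View pics/w5.png

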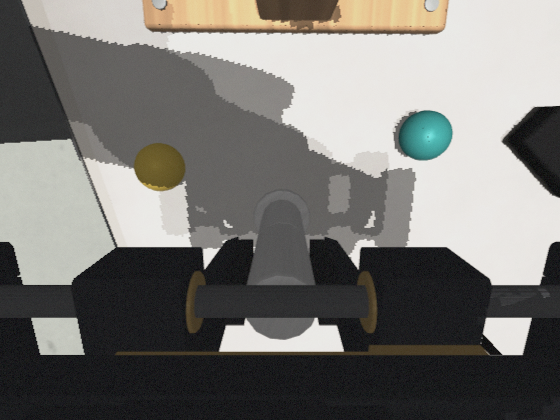

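```bash
cat >> h.py <<'E'
L=.244
def tcp_for(bottom,tilt,ox=0.,yaw=YAW):
    "TCP for handle-origin position; ox: handle offset along tool x"
    Rm=target_R(tilt,1,yaw); return np.array(bottom)-Rm@np.array([ox,L,0]),Rm
E
python3 - <<'E'
from h import *
b=np.array([.4865,-.0982,.165])-.05*BY
p,Rm=tcp_for(b,-.09);print(p,delta(p,Rm))
E
```

```text
[ 0.45409878 -0.1421443   0.40801247] (array([-0.1318, -0.142 , -0.0146]), array([ 0.1127,  0.0016, -0.0006]))
```

Emit:
arm_command(deltas=[{"dx":0,"dy":-0.045,"dz":0,"wx":0,"wy":0,"wz":0},{"dx":0,"dy":-0.09,"dz":-0.002,"wx":0.03,"wy":0,"wz":0},{"dx":-0.03,"dy":-0.12,"dz":-0.006,"wx":0.06,"wy":0,"wz":0},{"dx":-0.07,"dy":-0.14,"dz":-0.01,"wx":0.09,"wy":0,"wz":0},{"dx":-0.11,"dy":-0.142,"dz":-0.015,"wx":0.113,"wy":0.002,"wz":0}])

```text
clock: 4.9
tool_pos: [0.4493, -0.1627, 0.4093]
eef_rot: [0.419, -0.526, 0.578, -0.462]
contact_force: [0.7, 0.0, -2.2]
opening: 0.332
```

Emit:
arm_command(deltas=[{"dx":-0.015,"dy":0,"dz":0,"wx":0,"wy":0,"wz":0},{"dx":-0.022,"dy":0,"dz":0,"wx":0,"wy":0,"wz":0},{"dx":-0.022,"dy":0,"dz":0,"wx":0,"wy":0,"wz":0},{"dx":-0.022,"dy":0,"dz":0,"wx":0,"wy":0,"wz":0},{"dx":-0.022,"dy":0,"dz":0,"wx":0,"wy":0,"wz":0}])

```text
clock: 5.4
tool_pos: [0.4535, -0.1432, 0.4062]
eef_rot: [0.421, -0.528, 0.577, -0.46]
contact_force: [-0.9, -1.5, -1.7]
opening: 0.33
```

Run:
```python
from h import *
import pickle
st,R_=show()
im,c=snap('wrist','w6.png');pickle.dump((c,st),open('w6.pkl','wb'))
h=st['tool_pos']+R_@np.array([0,L,0]);print('handle bottom nominal',h,proj(c,h),proj(c,h-R_[:,1]*.007))
print('tip pred',proj(c,[.4865,-.0982,.1299]),'foot',proj(c,[.4902,-.0991,.08]))
cv2.imwrite('pics/w6c.png',cv2.resize(im[100:300,180:380,::-1],None,fx=3,fy=3,interpolation=cv2.INTER_CUBIC))
```

```text
t 5.4 pos [ 0.4535 -0.1432  0.4062] grasp [ 0.4661 -0.1461  0.2598] F [-0.9 -1.5 -1.7] M [-0.04  0.18  0.03] op 0.33
[[-0.223  0.086  0.971]
 [-0.975 -0.02  -0.222]
 [-0.    -0.996  0.088]]
handle bottom nominal [ 0.47449872 -0.14798027  0.16314456] (np.float64(280.7559012979878), np.float64(214.033321946774)) (np.float64(280.74886777196), np.float64(216.6952626066183))
tip pred (np.float64(277.95510268969264), np.float64(143.94236917283627)) foot (np.float64(277.8221548568187), np.float64(140.97622932992874))
```

View pics/w6c.png

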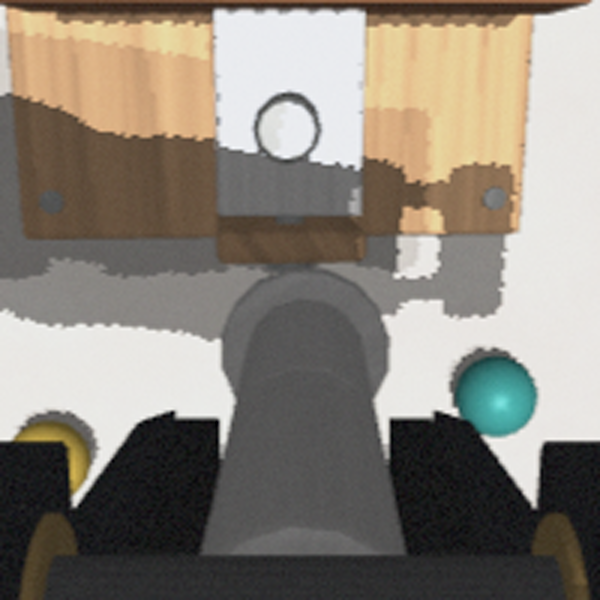

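Run:
```python
from h import *
import pickle
c6,st=pickle.load(open('w6.pkl','rb'));c2=pickle.load(open('w2.pkl','rb'))
t6=(275.7,142.3);t2=(286.8,74.3)
tp,e=tri(c2,t2,c6,t6);print('tip tri',tp,e)
print(onz(c6,*t6,.1298),onz(c2,*t2,.1298))
o,d=ray(c6,276.2,142);d/=-np.linalg.norm(d)
print('axis tilt if end-on',np.arctan2(d@BX,d[2]),'sideways',np.arctan2(d@BY,d[2]))
f2=onz(c2,290.9,85.9,.08);f6=onz(c6,276.2,142,.08);print('foot',f2,f6)
for t in (tp,onz(c6,*t6,.1298)):
  for f in (f2,f6): print('tilt',np.arctan2((t-f)@BX,(t-f)[2]),np.arctan2((t-f)@BY,(t-f)[2]))
```

```text
tip tri [ 0.48510666 -0.09668034  0.12670265] 8.947710371029916e-05
[ 0.48497298 -0.09646707  0.1298    ] [ 0.4849052 -0.0971512  0.1298   ]
axis tilt if end-on -0.07279060434162093 sideways 0.053085399829970764
foot [ 0.4892189  -0.10097075  0.08      ] [ 0.48839545 -0.09970427  0.08      ]
tilt -0.10572236072451513 0.07010954243351421
tilt -0.08275854419177733 0.04761846783833325
tilt -0.1027164626767088 0.06933203167576281
tilt -0.08117154604546925 0.0482395057456222
```

Run:
```python
from h import *
t=-.088
ax=np.cos(t)*np.array([0,0,1])+np.sin(t)*BX
tip=np.array([.485,-.0967,.1298])-.0005*BX
p,Rm=tcp_for(tip+.012*ax,t);print(p,delta(p,Rm))
```

```text
[ 0.46256548 -0.09163607  0.38480941] (array([-0.0522,  0.021 , -0.0045]), array([-0.0006, -0.0036, -0.    ]))
```

Emit:
arm_command(deltas=[{"dx":-0.025,"dy":0,"dz":-0.002,"wx":0,"wy":-0.003,"wz":0},{"dx":-0.045,"dy":0.005,"dz":-0.004,"wx":0,"wy":-0.003,"wz":0},{"dx":-0.052,"dy":0.01,"dz":-0.0045,"wx":0,"wy":-0.003,"wz":0},{"dx":-0.052,"dy":0.018,"dz":-0.0045,"wx":0,"wy":-0.003,"wz":0},{"dx":-0.052,"dy":0.021,"dz":-0.0045,"wx":0,"wy":-0.003,"wz":0}])

```text
clock: 5.95
tool_pos: [0.4624, -0.0915, 0.3841]
eef_rot: [0.422, -0.527, 0.576, -0.461]
contact_force: [0.1, 1.2, -2.5]
opening: 0.332
```

Run:
```python
from h import *
st,R_=show();print(st['q'].round(2))
t=-.088
ax=np.cos(t)*np.array([0,0,1])+np.sin(t)*BX
tip=np.array([.485,-.0967,.1298])-.0005*BX
p,Rm=tcp_for(tip,t);print(p,delta(p,Rm))
im,c=snap('wrist','w7.png');im2,c2=snap('scene','s7.png')
A=cv2.resize(im[80:280,200:360,::-1],None,fx=2.5,fy=2.5);B=cv2.resize(im2[200:300,260:340,::-1],None,fx=5,fy=5)
cv2.imwrite('pics/w7c.png',np.hstack([A,B]))
```

```text
t 5.95 pos [ 0.4624 -0.0915  0.3841] grasp [ 0.4749 -0.0944  0.2377] F [ 0.1  1.2 -2.5] M [-0.05  0.23  0.07] op 0.332
[[-0.219  0.085  0.972]
 [-0.976 -0.019 -0.219]
 [ 0.    -0.996  0.087]]
[-0.02  0.52  0.17  2.09 -0.17  0.46  0.05]
[ 0.46359424 -0.09186828  0.37285584] (array([0.0001, 0.0113, 0.0003]), array([0.0007, 0.001 , 0.0003]))
```

View pics/w7c.png

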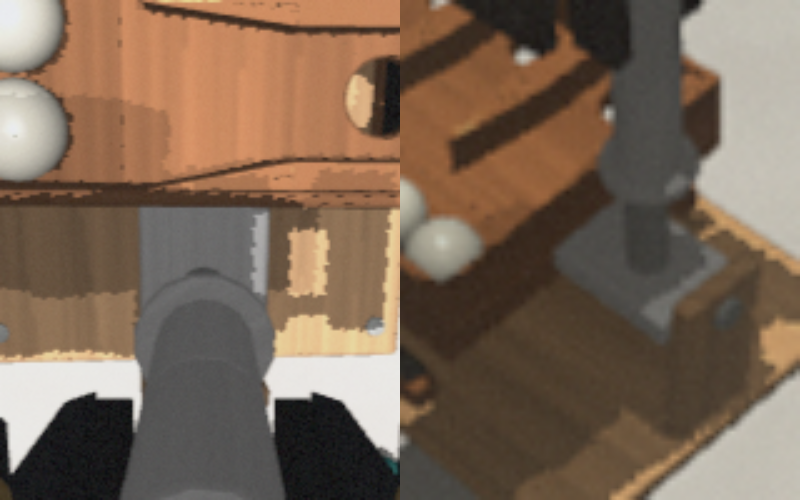

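Handle and spigot line up: in the wrist crop the spigot's edge shows at column 204 and the flange's centre is at 204. I'll descend gently and watch the force.

Emit:
arm_command(deltas=[{"dx":0,"dy":0.005,"dz":0,"wx":0,"wy":0,"wz":0},{"dx":0,"dy":0.01,"dz":0,"wx":0,"wy":0,"wz":0},{"dx":0,"dy":0.013,"dz":0,"wx":0,"wy":0,"wz":0},{"dx":0,"dy":0.016,"dz":0,"wx":0,"wy":0,"wz":0},{"dx":0,"dy":0.018,"dz":0,"wx":0,"wy":0,"wz":0}])

```text
clock: 6.55
tool_pos: [0.4643, -0.0908, 0.3668]
eef_rot: [0.422, -0.527, 0.576, -0.461]
contact_force: [0.1, 0.7, -2.8]
opening: 0.33
```

Run:
```python
from h import *
st,R_=show();print((R_.T@st['contact_force']).round(1),(R_.T@st['moment']).round(2))
print('bottom',st['tool_pos']+R_@[0,L,0])
```

```text
t 6.55 pos [ 0.4643 -0.0908  0.3668] grasp [ 0.477  -0.0935  0.2204] F [ 0.1  0.7 -2.8] M [-0.06  0.17 -0.01] op 0.33
[[-0.218  0.086  0.972]
 [-0.976 -0.019 -0.217]
 [-0.001 -0.996  0.088]]
[-0.7  2.8 -0.3] [-0.15 -0.   -0.09]
bottom [ 0.48534908 -0.0953438   0.12375152]
```

Emit:
arm_command(deltas=[{"dx":0,"dy":0.004,"dz":0,"wx":0,"wy":0,"wz":0},{"dx":0,"dy":0.008,"dz":0,"wx":0,"wy":0,"wz":0},{"dx":0,"dy":0.012,"dz":0,"wx":0,"wy":0,"wz":0},{"dx":0,"dy":0.015,"dz":0,"wx":0,"wy":0,"wz":0},{"dx":0,"dy":0.015,"dz":0,"wx":0,"wy":0,"wz":0}])

```text
clock: 7.05
tool_pos: [0.4655, -0.091, 0.3517]
eef_rot: [0.422, -0.527, 0.575, -0.461]
contact_force: [0.0, -0.3, -1.7]
opening: 0.33
```

Run:
```python
from h import *
st,R_=show();print((R_.T@st['contact_force']).round(1),(R_.T@st['moment']).round(2))
print('bottom',st['tool_pos']+R_@[0,L,0])
im2,c2=snap('scene','s8.png')
cv2.imwrite('pics/s8c.png',cv2.resize(im2[180:300,240:360,::-1],None,fx=4,fy=4))
```

```text
t 7.05 pos [ 0.4655 -0.091   0.3517] grasp [ 0.4781 -0.0937  0.2053] F [ 0.  -0.3 -1.7] M [-0.08  0.18 -0.03] op 0.33
[[-0.218  0.086  0.972]
 [-0.976 -0.019 -0.217]
 [-0.001 -0.996  0.088]]
[ 0.3  1.7 -0. ] [-0.16  0.02 -0.12]
bottom [ 0.4863934  -0.09551669  0.1086256 ]
```

View pics/s8c.png

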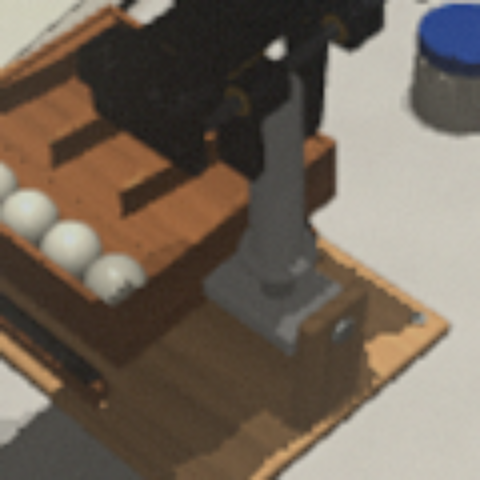

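The handle is going over the spigot with no side force. I'll continue down.

Emit:
arm_command(deltas=[{"dx":0,"dy":0.005,"dz":0,"wx":0,"wy":0,"wz":0},{"dx":0,"dy":0.01,"dz":0,"wx":0,"wy":0,"wz":0},{"dx":0,"dy":0.015,"dz":0,"wx":0,"wy":0,"wz":0},{"dx":0,"dy":0.019,"dz":0,"wx":0,"wy":0,"wz":0},{"dx":0,"dy":0.022,"dz":0,"wx":0,"wy":0,"wz":0}])

```text
clock: 7.6
tool_pos: [0.4674, -0.0914, 0.3297]
eef_rot: [0.422, -0.527, 0.575, -0.461]
contact_force: [-0.6, -0.1, -3.0]
opening: 0.33
```

Run:
```python
from h import *
st,R_=show();print((R_.T@st['contact_force']).round(1),(R_.T@st['moment']).round(2))
print('bottom',st['tool_pos']+R_@[0,L,0])
```

```text
t 7.6 pos [ 0.4674 -0.0914  0.3297] grasp [ 0.4801 -0.0942  0.1833] F [-0.6 -0.1 -3. ] M [-0.01  0.23  0.01] op 0.33
[[-0.218  0.086  0.972]
 [-0.976 -0.019 -0.217]
 [-0.001 -0.996  0.088]]
[ 0.3  3.  -0.8] [-0.22 -0.01 -0.06]
bottom [ 0.48845357 -0.09596932  0.08667025]
```

Emit:
arm_command(deltas=[{"dx":0,"dy":0.002,"dz":0,"wx":0,"wy":0,"wz":0},{"dx":0,"dy":0.004,"dz":0,"wx":0,"wy":0,"wz":0},{"dx":0,"dy":0.006,"dz":0,"wx":0,"wy":0,"wz":0},{"dx":0,"dy":0.007,"dz":0,"wx":0,"wy":0,"wz":0},{"dx":0,"dy":0.007,"dz":0,"wx":0,"wy":0,"wz":0}])

```text
clock: 8.1
tool_pos: [0.468, -0.0918, 0.3251]
eef_rot: [0.421, -0.527, 0.576, -0.462]
contact_force: [-3.8, 0.3, 19.2]
opening: 0.331
```

Run:
```python
from h import *
st,R_=show();print((R_.T@st['contact_force']).round(1),(R_.T@st['moment']).round(2))
print('bottom',st['tool_pos']+R_@[0,L,0])
im2,c2=snap('scene','s9.png')
cv2.imwrite('pics/s9c.png',cv2.resize(im2[180:300,240:360,::-1],None,fx=4,fy=4))
```

```text
t 8.1 pos [ 0.468  -0.0918  0.3251] grasp [ 0.481  -0.0945  0.1787] F [-3.8  0.3 19.2] M [ 0.17  0.99 -0.01] op 0.331
[[-0.219  0.089  0.972]
 [-0.976 -0.019 -0.218]
 [-0.001 -0.996  0.091]]
[  0.5 -19.5  -2.1] [-1.01  0.01 -0.05]
bottom [ 0.48964051 -0.09627132  0.08205969]
```

View pics/s9c.png

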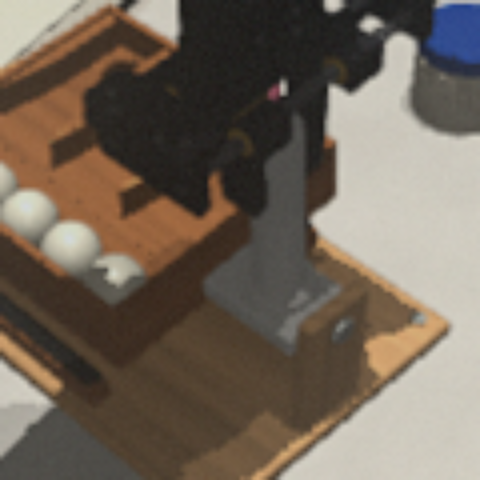

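Flange contact gives about 20 N at the expected height, and the image shows the flange on the lug, so the handle is home. I'll ease the press and begin tipping about the pivot.

Emit:
arm_command(deltas=[{"dx":0,"dy":-0.001,"dz":0.0147,"wx":-0.0764,"wy":0,"wz":0},{"dx":0,"dy":0.001,"dz":0.0293,"wx":-0.1528,"wy":0,"wz":0},{"dx":0,"dy":0.003,"dz":0.0439,"wx":-0.2292,"wy":0,"wz":0},{"dx":0,"dy":0.006,"dz":0.0583,"wx":-0.3056,"wy":0,"wz":0},{"dx":0,"dy":0.01,"dz":0.0724,"wx":-0.382,"wy":0,"wz":0}])

```text
clock: 8.65
tool_pos: [0.539, -0.1076, 0.3217]
eef_rot: [-0.487, 0.608, -0.489, 0.392]
contact_force: [-4.2, 1.8, 12.6]
opening: 0.331
```

Run:
```python
from h import *
st,R_=show();print((R_.T@st['contact_force']).round(1),(R_.T@st['moment']).round(2))
print('bottom',st['tool_pos']+R_@[0,.246,0],'tilt',np.arctan2(-R_[:,1]@BX,-R_[2,1]),st['q'].round(2))
im2,c2=snap('scene','s10.png')
cv2.imwrite('pics/s10c.png',cv2.resize(im2[170:300,200:360,::-1],None,fx=4,fy=4))
```

```text
t 8.65 pos [ 0.539  -0.1076  0.3217] grasp [ 0.5084 -0.1005  0.1781] F [-4.2  1.8 12.6] M [ 0.28  1.22 -0.06] op 0.331
[[-0.218 -0.208  0.953]
 [-0.976  0.048 -0.213]
 [-0.001 -0.977 -0.214]]
[ -0.9 -11.4  -7.1] [-1.25  0.06  0.01]
bottom [ 0.48777114 -0.09580566  0.08135767] tilt 0.215220391516124 [ 0.03  0.76  0.16  1.78 -0.16  0.83  0.06]
```

View pics/s10c.png

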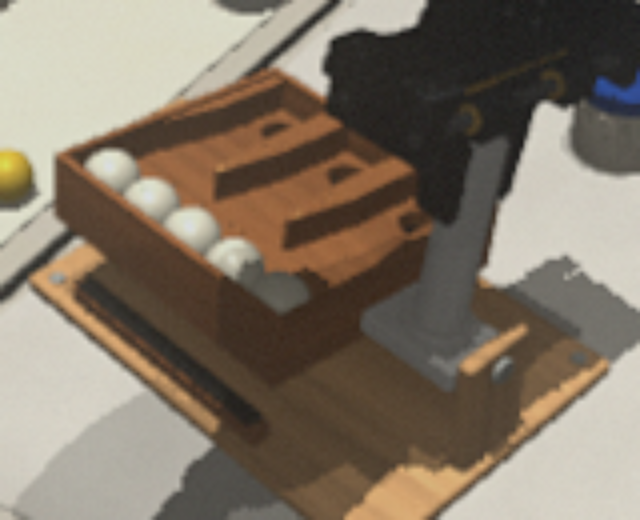

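Emit:
arm_command(deltas=[{"dx":0,"dy":0,"dz":0.0074,"wx":-0.0382,"wy":0,"wz":0},{"dx":0,"dy":0.0003,"dz":0.0122,"wx":-0.0637,"wy":0,"wz":0},{"dx":0,"dy":0.0007,"dz":0.0184,"wx":-0.0955,"wy":0,"wz":0},{"dx":0,"dy":0.0012,"dz":0.0245,"wx":-0.127,"wy":0,"wz":0},{"dx":0,"dy":0.0018,"dz":0.0293,"wx":-0.153,"wy":0,"wz":0}])

```text
clock: 9.2
tool_pos: [0.5669, -0.1138, 0.3135]
eef_rot: [-0.509, 0.636, -0.453, 0.363]
contact_force: [-1.4, 0.2, 12.6]
opening: 0.331
```

```bash
cat > look.py <<'E'
from h import *
import sys
st,R_=show();print((R_.T@st['contact_force']).round(1),(R_.T@st['moment']).round(2))
print('bottom',st['tool_pos']+R_@[0,.246,0],'tilt',np.arctan2(-R_[:,1]@BX,-R_[2,1]),st['q'].round(2))
im2,c2=snap('scene','sc.png')
a=cv2.resize(im2[170:300,200:360,::-1],None,fx=3.2,fy=3.2,interpolation=cv2.INTER_CUBIC)
if len(sys.argv)>2:
  im,_=snap('top','tp.png'); b=cv2.resize(im[185:281,230:350,::-1],None,fx=2.33,fy=2.33,interpolation=cv2.INTER_CUBIC)
  b=cv2.copyMakeBorder(b,0,max(0,a.shape[0]-b.shape[0]),0,0,cv2.BORDER_CONSTANT)
  a=np.hstack([a,b[:a.shape[0]]])
cv2.imwrite('pics/'+sys.argv[1],a)
E
python3 look.py s11.png
```

```text
t 9.2 pos [ 0.5669 -0.1138  0.3135] grasp [ 0.52   -0.1032  0.1746] F [-1.4  0.2 12.6] M [ 0.13  0.89 -0.03] op 0.331
[[-0.218 -0.319  0.922]
 [-0.976  0.072 -0.206]
 [-0.001 -0.945 -0.327]]
[  0.1 -11.5  -5.5] [-0.89  0.05 -0.06]
bottom [ 0.48849627 -0.09601456  0.08100347] tilt 0.3328008119908313 [ 0.04  0.83  0.16  1.65 -0.16  1.02  0.06]
```

View pics/s11.png

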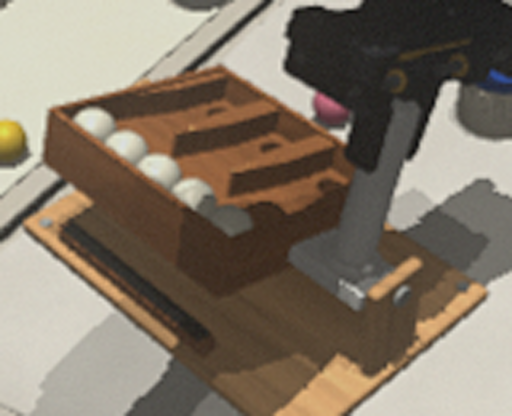

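Balls are still in the channel. I'll tip on to the stop.

Emit:
arm_command(deltas=[{"dx":0,"dy":0,"dz":0.0061,"wx":-0.0318,"wy":0,"wz":0},{"dx":0,"dy":0.0003,"dz":0.0122,"wx":-0.0637,"wy":0,"wz":0},{"dx":0,"dy":0.0006,"dz":0.0171,"wx":-0.089,"wy":0,"wz":0},{"dx":0,"dy":0.001,"dz":0.022,"wx":-0.115,"wy":0,"wz":0},{"dx":0,"dy":0.0012,"dz":0.0245,"wx":-0.127,"wy":0,"wz":0}])

```text
clock: 9.75
tool_pos: [0.5892, -0.1188, 0.3043]
eef_rot: [-0.526, 0.658, -0.42, 0.337]
contact_force: [-0.9, -0.1, 10.9]
opening: 0.331
```

```bash
python3 look.py s12.png x
```

```text
t 9.75 pos [ 0.5892 -0.1188  0.3043] grasp [ 0.5292 -0.1052  0.1708] F [-0.9 -0.1 10.9] M [ 0.18  0.99 -0.04] op 0.331
[[-0.218 -0.409  0.886]
 [-0.976  0.092 -0.198]
 [-0.001 -0.908 -0.419]]
[ 0.3 -9.6 -5.3] [-1.    0.06 -0.02]
bottom [ 0.48870679 -0.09611355  0.0809582 ] tilt 0.432325004342057 [ 0.05  0.89  0.16  1.53 -0.15  1.17  0.05]
```

View pics/s12.png

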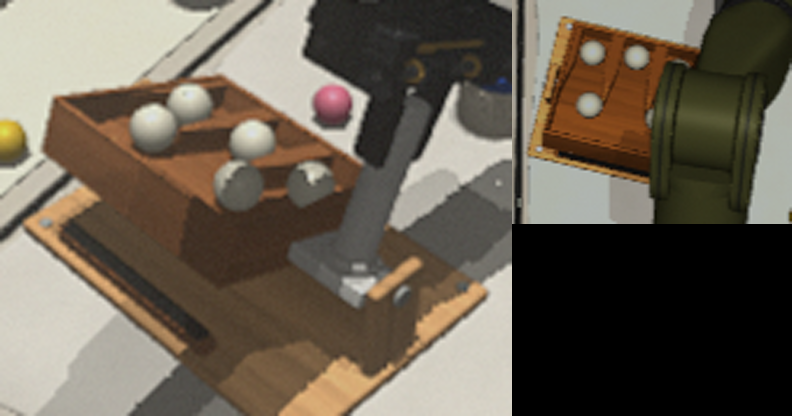

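Emit:
arm_command(deltas=[{"dx":0,"dy":0,"dz":0.0025,"wx":-0.0127,"wy":0,"wz":0},{"dx":0,"dy":0,"dz":0.005,"wx":-0.025,"wy":0,"wz":0},{"dx":0,"dy":0,"dz":0.005,"wx":-0.025,"wy":0,"wz":0},{"dx":0,"dy":0,"dz":0.005,"wx":-0.025,"wy":0,"wz":0},{"dx":0,"dy":0,"dz":0.005,"wx":-0.025,"wy":0,"wz":0}])

```text
clock: 10.35
tool_pos: [0.5935, -0.1197, 0.3021]
eef_rot: [-0.53, 0.661, -0.414, 0.332]
contact_force: [-0.7, -0.4, 9.4]
opening: 0.333
```

```bash
python3 look.py s13.png x
```

```text
t 10.35 pos [ 0.5935 -0.1197  0.3021] grasp [ 0.531  -0.1056  0.1698] F [-0.7 -0.4  9.4] M [ 0.09  0.81 -0.02] op 0.333
[[-0.218 -0.425  0.878]
 [-0.976  0.096 -0.196]
 [-0.001 -0.9   -0.436]]
[ 0.5 -8.2 -4.6] [-0.81  0.06 -0.07]
bottom [ 0.48896542 -0.09610972  0.08072345] tilt 0.4508324582973696 [ 0.05  0.9   0.16  1.51 -0.15  1.2   0.05]
```

View pics/s13.png

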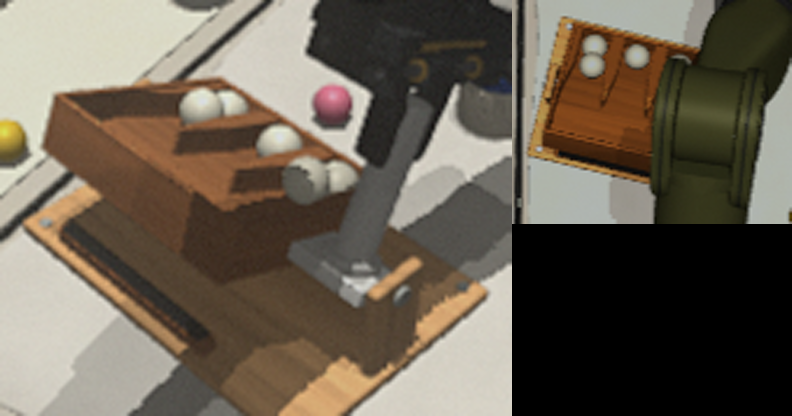

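Distribution is 2‑1‑2 over the three bays. I'll let it settle briefly and check the seating.

Emit:
arm_command(deltas=[{"dx":0,"dy":0,"dz":0,"wx":0,"wy":0,"wz":0},{"dx":0,"dy":0,"dz":0,"wx":0,"wy":0,"wz":0},{"dx":0,"dy":0,"dz":0,"wx":0,"wy":0,"wz":0},{"dx":0,"dy":0,"dz":0,"wx":0,"wy":0,"wz":0},{"dx":0,"dy":0,"dz":0,"wx":0,"wy":0,"wz":0}])

```text
clock: 10.95
tool_pos: [0.5935, -0.1197, 0.3021]
eef_rot: [-0.53, 0.661, -0.414, 0.332]
contact_force: [-1.0, 0.6, 8.7]
opening: 0.331
```

```bash
python3 look.py s14.png x
python3 - <<'E'
from h import *
from fit import world
p=[.5201,.0326,-.223,.42,.0642]
for n,f in(('scene','sc.png'),('top','tp.png')):
    c=r.get_calibration(n); im=cv2.imread('pics/'+f)
    for y in(.062,0,-.062):
        u,v=proj(c,world(p,(.0642,y,.011))); print(n,y,round(u,1),round(v,1)); cv2.circle(im,(round(u*1),round(v)),2,(0,0,255),-1)
    cv2.imwrite('pics/m_'+f, cv2.resize(im[170:300,200:360],None,fx=4,fy=4,interpolation=cv2.INTER_NEAREST))
E
```

```text
t 10.95 pos [ 0.5935 -0.1197  0.3021] grasp [ 0.531  -0.1056  0.1698] F [-1.   0.6  8.7] M [ 0.1   0.79 -0.03] op 0.331
[[-0.218 -0.425  0.878]
 [-0.976  0.096 -0.196]
 [-0.001 -0.9   -0.436]]
[-0.4 -7.4 -4.8] [-0.8   0.06 -0.05]
bottom [ 0.48896705 -0.0961023   0.08072041] tilt 0.45081365794537087 [ 0.05  0.9   0.16  1.51 -0.15  1.2   0.05]
[ 0.5201  0.0326 -0.223  -0.0764  0.0642]
[[-2.2, -0.8], [2.3, -1.5], [-0.5, 3.1], [0.2, 0.4], [0.4, -0.6], [-0.4, -0.3], [-2.6, -1.8], [-2.1, -1.0], [0.3, -1.4], [0.0, -0.5], [-0.2, 0.7], [-0.3, 0.3], [0.6, 1.5], [-0.3, -0.1], [-0.4, 1.5], [-0.0, -0.2]]
foot [ 0.49022195 -0.09906972  0.08      ] tip [ 0.48649819 -0.09822523  0.12985399]
scene 0.062 269.6 204.8
scene 0 286.3 215.7
scene -0.062 304.2 227.3
top 0.062 265.3 205.1
top 0 283.5 209.3
top -0.062 301.8 213.5
```

View pics/m_sc.png

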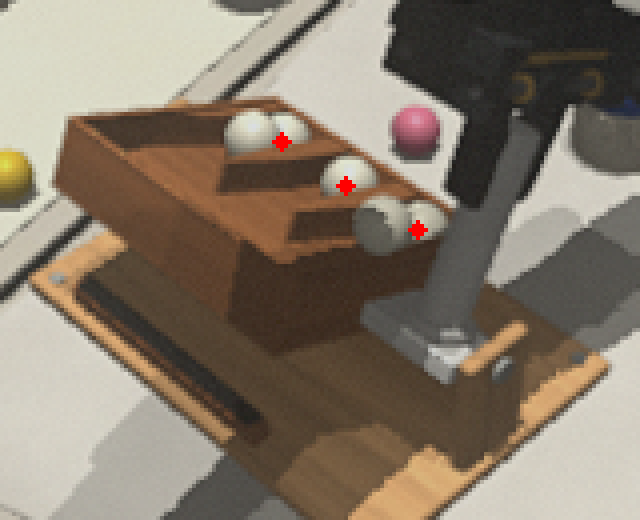

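View pics/m_tp.png

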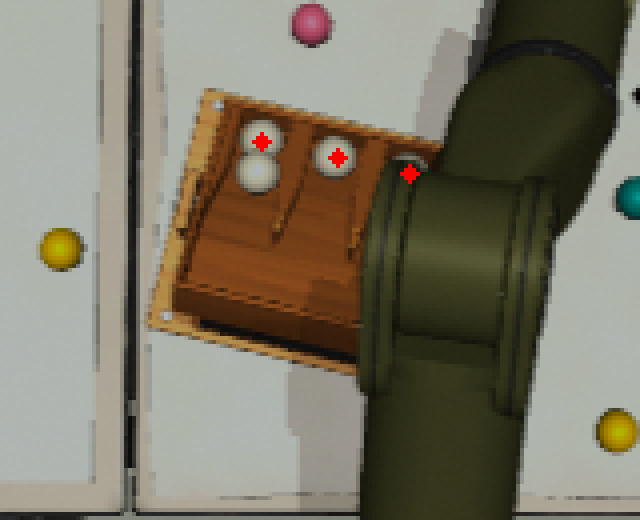

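All three markers lie on balls: top view (265,205), (283,209) and (302,213), with the two spares behind in the outer bays. I'll tip back steadily.

Emit:
arm_command(deltas=[{"dx":0,"dy":0.0003,"dz":-0.0122,"wx":0.0637,"wy":0,"wz":0},{"dx":0,"dy":0.0012,"dz":-0.0245,"wx":0.1273,"wy":0,"wz":0},{"dx":0,"dy":0.0027,"dz":-0.0366,"wx":0.191,"wy":0,"wz":0},{"dx":0,"dy":0.0049,"dz":-0.0487,"wx":0.2546,"wy":0,"wz":0},{"dx":0,"dy":0.0076,"dz":-0.0606,"wx":0.3183,"wy":0,"wz":0}])

```text
clock: 11.55
tool_pos: [0.5376, -0.1072, 0.322]
eef_rot: [-0.483, 0.603, -0.495, 0.397]
contact_force: [2.4, 0.1, 7.6]
opening: 0.329
```

Emit:
arm_command(deltas=[{"dx":0,"dy":0.0002,"dz":-0.0098,"wx":0.0509,"wy":0,"wz":0},{"dx":0,"dy":0.0008,"dz":-0.0196,"wx":0.1019,"wy":0,"wz":0},{"dx":0,"dy":0.0018,"dz":-0.0293,"wx":0.1528,"wy":0,"wz":0},{"dx":0,"dy":0.0031,"dz":-0.039,"wx":0.2037,"wy":0,"wz":0},{"dx":0,"dy":0.0049,"dz":-0.0487,"wx":0.2546,"wy":0,"wz":0}])

```text
clock: 12.05
tool_pos: [0.49, -0.0966, 0.327]
eef_rot: [0.441, -0.551, 0.553, -0.443]
contact_force: [-0.3, 0.5, 13.6]
opening: 0.33
```

```bash
python3 look.py s15.png x
```

```text
t 12.05 pos [ 0.49   -0.0966  0.327 ] grasp [ 0.4906 -0.0965  0.18  ] F [-0.3  0.5 13.6] M [0.13 0.82 0.06] op 0.33
[[-0.218  0.005  0.976]
 [-0.976  0.    -0.218]
 [-0.001 -1.     0.004]]
[ -0.5 -13.6  -0.4] [-0.82 -0.06 -0.05]
bottom [ 0.4911035  -0.09650291  0.08102421] tilt -0.0044828647449023235 [ 0.02  0.66  0.13  2.03 -0.19  0.46  0.07]
```

View pics/s15.png

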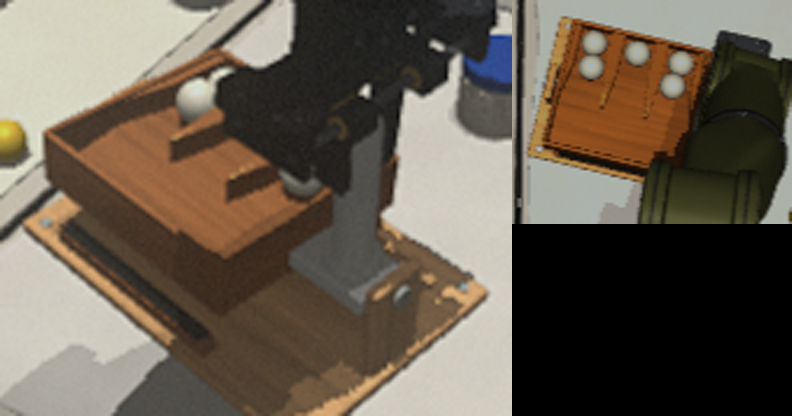

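Emit:
arm_command(deltas=[{"dx":0,"dy":0.0001,"dz":-0.0074,"wx":0.038,"wy":0,"wz":0},{"dx":0,"dy":0.0004,"dz":-0.0147,"wx":0.0764,"wy":0,"wz":0},{"dx":0,"dy":0.001,"dz":-0.022,"wx":0.1146,"wy":0,"wz":0},{"dx":0,"dy":0.0018,"dz":-0.0293,"wx":0.1528,"wy":0,"wz":0},{"dx":0,"dy":0.0027,"dz":-0.0366,"wx":0.191,"wy":0,"wz":0}])

```text
clock: 12.65
tool_pos: [0.454, -0.0885, 0.3243]
eef_rot: [0.406, -0.508, 0.592, -0.475]
contact_force: [-2.7, 0.8, 16.8]
opening: 0.332
```

```bash
python3 look.py s16.png x
```

```text
t 12.65 pos [ 0.454  -0.0885  0.3243] grasp [ 0.476  -0.0932  0.1791] F [-2.7  0.8 16.8] M [0.12 0.85 0.05] op 0.332
[[-0.218  0.15   0.964]
 [-0.976 -0.032 -0.216]
 [-0.001 -0.988  0.153]]
[ -0.2 -17.1  -0.2] [-0.85 -0.06 -0.06]
bottom [ 0.4908622  -0.0964168   0.08124976] tilt -0.1540147475671322 [ 0.03  0.61  0.09  2.2  -0.21  0.18  0.08]
```

View pics/s16.png

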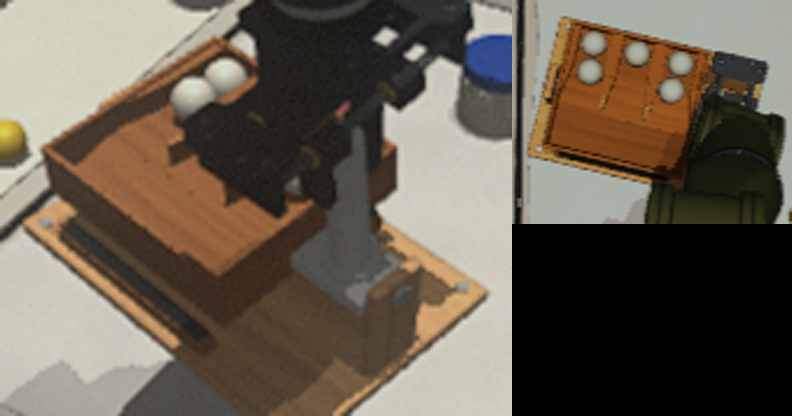

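Spares begin to roll, but joint 6 is at 0.18 (limit 0.04), so the gripped rotation won't reach -0.30. I'll open the jaws partly, stand the tool more upright, and push the tube over with the far finger.

Emit:
arm_command(deltas=[{"dx":0,"dy":-0.002,"dz":0,"wx":0,"wy":0,"wz":0},{"dx":0,"dy":-0.002,"dz":0,"wx":0,"wy":0,"wz":0},{"dx":0,"dy":-0.002,"dz":0,"wx":0,"wy":0,"wz":0},{"dx":0,"dy":-0.002,"dz":0,"wx":0,"wy":0,"wz":0},{"dx":0,"dy":-0.002,"dz":0,"wx":0,"wy":0,"wz":0}], claw=0.3)

```text
clock: 13.25
tool_pos: [0.4535, -0.0883, 0.3242]
eef_rot: [0.408, -0.509, 0.591, -0.474]
contact_force: [-0.4, 0.3, -0.2]
opening: 0.65
```

```bash
python3 look.py s17.png x
```

```text
t 13.25 pos [ 0.4535 -0.0883  0.3242] grasp [ 0.4748 -0.093   0.1788] F [-0.4  0.3 -0.2] M [-0.04  0.25 -0.03] op 0.65
[[-0.218  0.145  0.965]
 [-0.976 -0.032 -0.216]
 [-0.001 -0.989  0.148]]
[-0.2  0.1 -0.4] [-0.24  0.01 -0.09]
bottom [ 0.48915114 -0.09609483  0.08088437] tilt -0.14868523152116975 [ 0.02  0.62  0.1   2.2  -0.21  0.18  0.08]
```

View pics/s17.png

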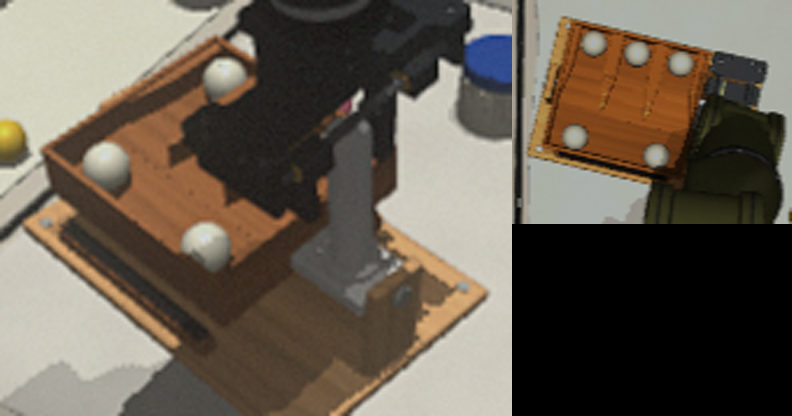

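Three balls are seated and both spares have rolled into the channel. Now I'll straighten the tool and close the gap to the tube.

Emit:
arm_command(deltas=[{"dx":0,"dy":0,"dz":0.007,"wx":-0.06,"wy":0,"wz":0},{"dx":0,"dy":0,"dz":0.0147,"wx":-0.127,"wy":0,"wz":0},{"dx":0,"dy":0,"dz":0.011,"wx":-0.127,"wy":0,"wz":0},{"dx":0,"dy":0,"dz":0.007,"wx":-0.127,"wy":0,"wz":0},{"dx":0,"dy":0,"dz":0.005,"wx":-0.127,"wy":0,"wz":0}])

```text
clock: 13.85
tool_pos: [0.4572, -0.0892, 0.3249]
eef_rot: [0.431, -0.538, 0.565, -0.453]
contact_force: [0.6, -0.4, 0.2]
opening: 0.648
```

```bash
python3 look.py s18.png
```

```text
t 13.85 pos [ 0.4572 -0.0892  0.3249] grasp [ 0.4642 -0.0907  0.1781] F [ 0.6 -0.4  0.2] M [-0.18 -0.12 -0.02] op 0.648
[[-0.218  0.048  0.975]
 [-0.976 -0.01  -0.218]
 [-0.001 -0.999  0.049]]
[ 0.3 -0.1  0.7] [ 0.15  0.01 -0.15]
bottom [ 0.46887825 -0.09168792  0.07921315] tilt -0.048632169934590214 [ 0.02  0.63  0.12  2.14 -0.2   0.33  0.08]
```

Emit:
arm_command(deltas=[{"dx":0,"dy":0,"dz":-0.004,"wx":0,"wy":0,"wz":0},{"dx":0,"dy":0,"dz":-0.007,"wx":0,"wy":0,"wz":0},{"dx":0,"dy":0,"dz":-0.01,"wx":0,"wy":0,"wz":0},{"dx":0,"dy":0,"dz":-0.012,"wx":0,"wy":0,"wz":0},{"dx":0,"dy":0,"dz":-0.014,"wx":0,"wy":0,"wz":0}])

```text
clock: 14.4
tool_pos: [0.4468, -0.0868, 0.3251]
eef_rot: [0.429, -0.536, 0.567, -0.455]
contact_force: [6.0, -2.1, -2.3]
opening: 0.653
```

```bash
python3 look.py s19.png x
```

```text
t 14.4 pos [ 0.4468 -0.0868  0.3251] grasp [ 0.455  -0.0885  0.1783] F [ 6.  -2.1 -2.3] M [-0.39 -1.1   0.01] op 0.653
[[-0.218  0.056  0.974]
 [-0.976 -0.012 -0.218]
 [-0.001 -0.998  0.057]]
[0.8 2.6 6.2] [ 1.15 -0.02 -0.14]
bottom [ 0.4604999  -0.08967972  0.07945829] tilt -0.05710720797730563 [ 0.02  0.62  0.11  2.18 -0.2   0.3   0.08]
```

View pics/s19.png

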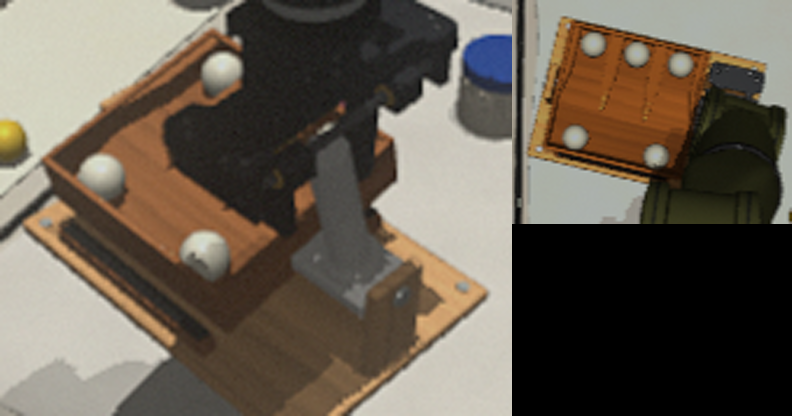

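Emit:
arm_command(deltas=[{"dx":0,"dy":0,"dz":-0.002,"wx":0,"wy":0,"wz":0},{"dx":0,"dy":0,"dz":-0.004,"wx":0,"wy":0,"wz":0},{"dx":0,"dy":0,"dz":-0.006,"wx":0,"wy":0,"wz":0},{"dx":0,"dy":0,"dz":-0.007,"wx":0,"wy":0,"wz":0},{"dx":0,"dy":0,"dz":-0.008,"wx":0,"wy":0,"wz":0}])

```text
clock: 15.0
tool_pos: [0.439, -0.085, 0.3247]
eef_rot: [0.429, -0.536, 0.567, -0.455]
contact_force: [6.7, -1.1, -1.6]
opening: 0.653
```

```bash
cat >> look.py <<'E'
P=st['tool_pos']+R_@[0,.166,.044*st['opening']]; F=np.array([.4898,-.0963,.08]); d=P-F
a,hh=d@BX,d[2]; from scipy.optimize import brentq
print('handle tilt est',brentq(lambda t:a*np.cos(t)-hh*np.sin(t)-.015,-.6,.6))
E
python3 look.py s20.png
```

```text
t 15.0 pos [ 0.439  -0.085   0.3247] grasp [ 0.4472 -0.0867  0.1779] F [ 6.7 -1.1 -1.6] M [-0.37 -1.07  0.02] op 0.653
[[-0.218  0.056  0.974]
 [-0.976 -0.012 -0.218]
 [-0.001 -0.998  0.057]]
[-0.4  2.   6.7] [ 1.13 -0.03 -0.12]
bottom [ 0.45276667 -0.08790381  0.07907595] tilt -0.05713497324591031 [ 0.02  0.61  0.11  2.2  -0.21  0.28  0.08]
handle tilt est -0.35463712090519045
```

Emit:
arm_command(deltas=[{"dx":0,"dy":0,"dz":-0.002,"wx":0,"wy":0,"wz":0},{"dx":0,"dy":0,"dz":-0.003,"wx":0,"wy":0,"wz":0},{"dx":0,"dy":0,"dz":-0.004,"wx":0,"wy":0,"wz":0},{"dx":0,"dy":0,"dz":-0.005,"wx":0,"wy":0,"wz":0},{"dx":0,"dy":0,"dz":-0.005,"wx":0,"wy":0,"wz":0}])

```text
clock: 15.55
tool_pos: [0.4361, -0.0843, 0.3249]
eef_rot: [0.428, -0.534, 0.569, -0.456]
contact_force: [11.2, -2.9, -2.9]
opening: 0.651
```

```bash
python3 look.py s21.png x
```

```text
t 15.55 pos [ 0.4361 -0.0843  0.3249] grasp [ 0.4452 -0.0862  0.1782] F [11.2 -2.9 -2.9] M [-0.58 -1.84  0.06] op 0.651
[[-0.218  0.062  0.974]
 [-0.976 -0.013 -0.218]
 [-0.001 -0.998  0.063]]
[ 0.4  3.6 11.3] [ 1.92 -0.07 -0.16]
bottom [ 0.45132633 -0.08752846  0.07937908] tilt -0.06319168965735453 [ 0.02  0.61  0.11  2.21 -0.21  0.27  0.08]
handle tilt est -0.3768488680518881
```

View pics/s21.png

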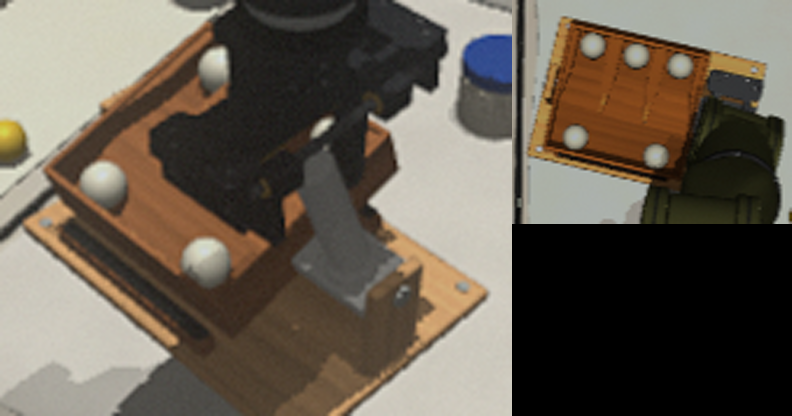

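Force has risen to 11 N, so the rest is reached. One more small push to confirm.

Emit:
arm_command(deltas=[{"dx":0,"dy":0,"dz":-0.002,"wx":0,"wy":0,"wz":0},{"dx":0,"dy":0,"dz":-0.004,"wx":0,"wy":0,"wz":0},{"dx":0,"dy":0,"dz":-0.004,"wx":0,"wy":0,"wz":0},{"dx":0,"dy":0,"dz":-0.004,"wx":0,"wy":0,"wz":0},{"dx":0,"dy":0,"dz":-0.004,"wx":0,"wy":0,"wz":0}])

```text
clock: 16.15
tool_pos: [0.4344, -0.0839, 0.3252]
eef_rot: [0.426, -0.533, 0.571, -0.457]
contact_force: [13.1, -3.9, -3.4]
opening: 0.652
```

```bash
python3 look.py s22.png
```

```text
t 16.15 pos [ 0.4344 -0.0839  0.3252] grasp [ 0.4445 -0.086   0.1786] F [13.1 -3.9 -3.4] M [-0.83 -2.76  0.05] op 0.652
[[-0.218  0.068  0.973]
 [-0.976 -0.014 -0.218]
 [-0.001 -0.998  0.07 ]]
[ 1.   4.3 13.4] [ 2.87 -0.07 -0.2 ]
bottom [ 0.45124171 -0.08744034  0.07980851] tilt -0.06982591376402497 [ 0.02  0.61  0.1   2.22 -0.21  0.26  0.08]
handle tilt est -0.3806610131869251
```

Emit:
arm_command(deltas=[{"dx":0,"dy":0,"dz":0.008,"wx":0,"wy":0,"wz":0},{"dx":0,"dy":0,"dz":0.008,"wx":0,"wy":0,"wz":0},{"dx":0,"dy":0,"dz":0.008,"wx":0,"wy":0,"wz":0},{"dx":0,"dy":0,"dz":0.008,"wx":0,"wy":0,"wz":0},{"dx":0,"dy":0,"dz":0.008,"wx":0,"wy":0,"wz":0}], claw=1)

```text
clock: 16.7
tool_pos: [0.4352, -0.0843, 0.3238]
eef_rot: [0.431, -0.539, 0.565, -0.453]
contact_force: [-0.4, -0.3, -1.1]
opening: 1.001
```

```bash
python3 look.py s23.png x
```

```text
t 16.7 pos [ 0.4352 -0.0843  0.3238] grasp [ 0.442  -0.0857  0.177 ] F [-0.4 -0.3 -1.1] M [-0.09  0.12  0.02] op 1.001
[[-0.218  0.047  0.975]
 [-0.976 -0.01  -0.218]
 [-0.001 -0.999  0.048]]
[ 0.4  1.1 -0.4] [-0.09 -0.02 -0.11]
bottom [ 0.44667908 -0.08668049  0.07811605] tilt -0.04779000084845105 [ 0.02  0.61  0.11  2.21 -0.21  0.28  0.08]
handle tilt est -0.2380617166232447
```

View pics/s23.png

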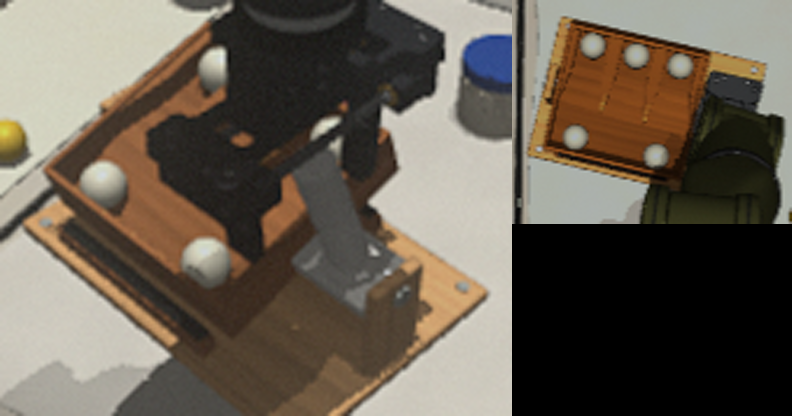

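Emit:
arm_command(deltas=[{"dx":0,"dy":-0.02,"dz":-0.003,"wx":0,"wy":0,"wz":0},{"dx":0,"dy":-0.045,"dz":-0.008,"wx":0,"wy":0,"wz":0},{"dx":0,"dy":-0.08,"dz":-0.015,"wx":0,"wy":0,"wz":0},{"dx":0,"dy":-0.12,"dz":-0.015,"wx":0,"wy":0,"wz":0},{"dx":0,"dy":-0.15,"dz":-0.015,"wx":0,"wy":0,"wz":0}])

```text
clock: 17.3
tool_pos: [0.4135, -0.0797, 0.475]
eef_rot: [0.431, -0.538, 0.565, -0.453]
contact_force: [0.9, -0.0, 0.6]
opening: 1.001
```

Emit:
arm_command(deltas=[{"dx":0.05,"dy":0,"dz":0,"wx":0,"wy":0,"wz":0},{"dx":0.1,"dy":0,"dz":0,"wx":0,"wy":0,"wz":0},{"dx":0.15,"dy":0,"dz":0,"wx":0,"wy":0,"wz":0},{"dx":0.2,"dy":0,"dz":0,"wx":0,"wy":0,"wz":0},{"dx":0.2,"dy":0,"dz":0,"wx":0,"wy":0,"wz":0}])

```text
clock: 17.8
tool_pos: [0.3672, -0.2815, 0.4733]
eef_rot: [0.428, -0.54, 0.569, -0.448]
contact_force: [0.5, 1.1, 0.4]
opening: 1.0
```

```bash
python3 look.py s24.png
python3 - <<'E'
from h import *
a=cv2.imread('pics/sc.png')
from fit import world
im,c=snap('top','tp2.png');cs=r.get_calibration('scene')
b=np.ascontiguousarray(im[:,:,::-1])
for t in(-.30,):
    p=[.5201,.0326,-.223,t,.0642]
    for img,cc in((a,cs),(b,c)):
        for P in [(.0642,.062,.011),(.0642,0,.011),(.0642,-.062,.011),(-.091,.0995,.025),(-.091,-.0995,.025),(.091,.0995,.025),(.091,-.0995,.025),(0,-.135,.125)]:
            u,v=proj(cc,world(p,P)); cv2.circle(img,(round(u),round(v)),1,(0,0,255),-1)
A=cv2.resize(a[170:300,200:360],None,fx=4.6,fy=4.6,interpolation=cv2.INTER_NEAREST);B=cv2.resize(b[180:280,230:360],None,fx=5.5,fy=5.5,interpolation=cv2.INTER_NEAREST)
cv2.imwrite('pics/fa.png',A);cv2.imwrite('pics/fb.png',B)
E
```

```text
t 17.8 pos [ 0.3672 -0.2815  0.4733] grasp [ 0.3742 -0.2837  0.3265] F [0.5 1.1 0.4] M [0.03 0.14 0.02] op 1.0
[[-0.231  0.048  0.972]
 [-0.973 -0.015 -0.23 ]
 [ 0.004 -0.999  0.05 ]]
[-1.2 -0.4  0.2] [-0.14 -0.02  0.  ]
bottom [ 0.37898235 -0.28525318  0.2275789 ] tilt -0.050149989818014384 [ 0.38  0.38  0.26  1.97 -0.16  0.76  0.5 ]
handle tilt est -0.17997106819989583
[ 0.5201  0.0326 -0.223  -0.0764  0.0642]
[[-2.2, -0.8], [2.3, -1.5], [-0.5, 3.1], [0.2, 0.4], [0.4, -0.6], [-0.4, -0.3], [-2.6, -1.8], [-2.1, -1.0], [0.3, -1.4], [0.0, -0.5], [-0.2, 0.7], [-0.3, 0.3], [0.6, 1.5], [-0.3, -0.1], [-0.4, 1.5], [-0.0, -0.2]]
foot [ 0.49022195 -0.09906972  0.08      ] tip [ 0.48649819 -0.09822523  0.12985399]
```

View pics/fa.png

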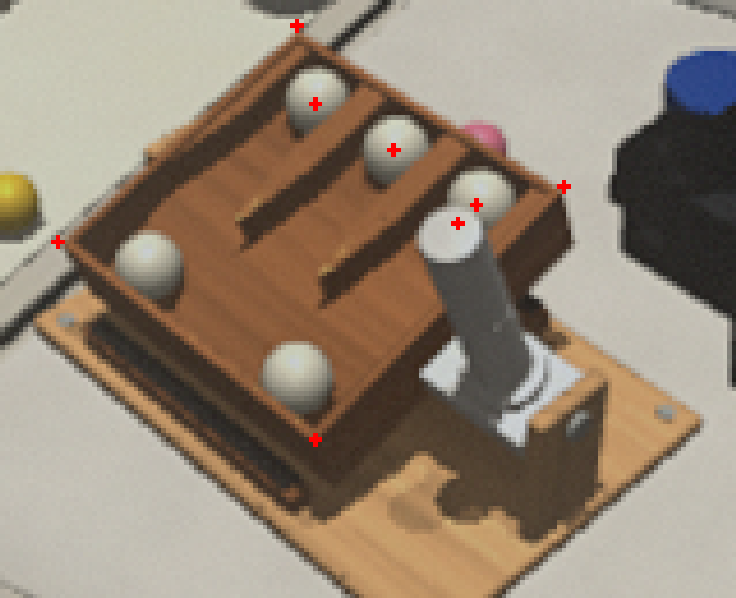

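View pics/fb.png

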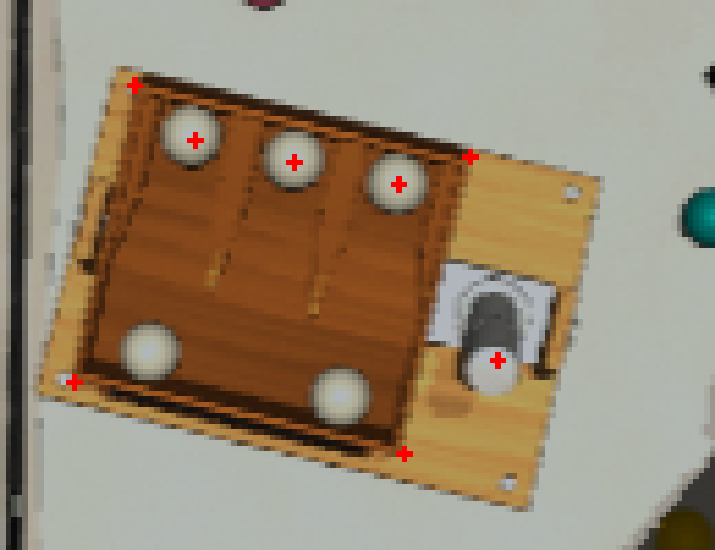

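Run:
```python
from h import *
a=cv2.imread('pics/sc.png');b=cv2.imread('pics/tp2.png')
A=cv2.resize(a[205:275,280:340],None,fx=8,fy=8,interpolation=cv2.INTER_CUBIC);B=cv2.resize(b[222:257,305:340],None,fx=9,fy=9,interpolation=cv2.INTER_CUBIC)
B=cv2.copyMakeBorder(B,0,A.shape[0]-B.shape[0],0,0,cv2.BORDER_CONSTANT)
cv2.imwrite('pics/z.png',np.hstack([A,B]))
```

```text
(no output)
```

View pics/z.png

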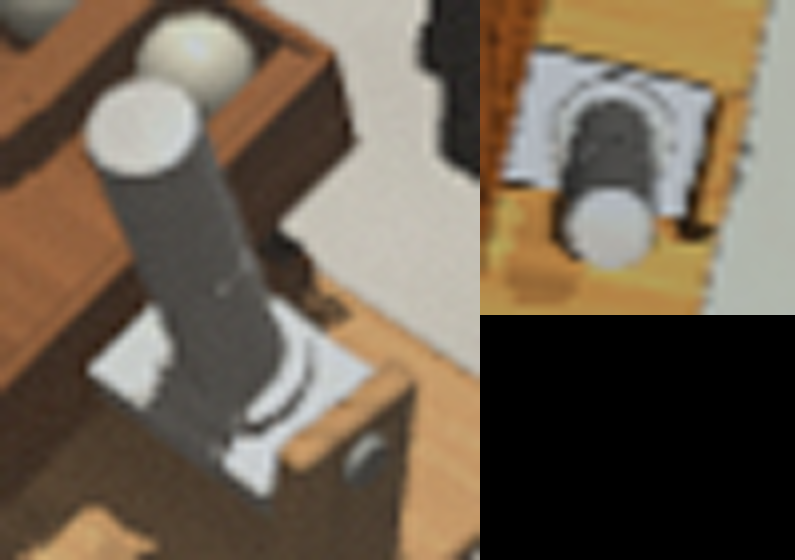

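Run:
```python
from h import *
ct=r.get_calibration('top');cs=r.get_calibration('scene')
p,e=tri(ct,(319.4,247.3),cs,(298.1,221));F=np.array([.4898,-.0975,.08]);d=p-F
print(p,e,'len',np.linalg.norm(d),'tilt',np.arctan2(d@BX,d[2]),'side',np.arctan2(d@BY,d[2]))
# spare/pocket balls: board tilt from ball centres
for n,a,b in (('p3',(190,135),(317,98)),('p2',(294,160),(395,150)),('p1',(398,184),(482,198)),('c1',(150,352),(149,265)),('c2',(340,396),(297,377))):
    q,e=tri(ct,(a[0]/5.5+230,a[1]/5.5+180),cs,(b[0]/4.6+200,b[1]/4.6+170)); print(n,q.round(4),round(e,4))
```

```text
[ 0.44816926 -0.09029457  0.19552949] 0.002771892802990392 len 0.12301259853420728 tilt -0.35018351221354077 side -0.01850136763459681
p3 [0.5914 0.0791 0.1104] 0.003
p2 [0.5766 0.0183 0.1096] 0.0023
p1 [ 0.5623 -0.0428  0.1139] 0.0033
c1 [0.4671 0.1033 0.0688] 0.0027
c2 [ 0.4412 -0.0096  0.0691] 0.0027
```

Run:
```python
from h import *
print(r.finish_job()); print(r.get_state()['clock'])
```

```text
the job is handed in; nothing more can be done
None
the job is handed in; nothing more can be done
```

I fitted the handle fully onto the spigot, tipped the board until each pocket held a ball, then tipped it back onto its channel-side rest. The job was handed in at about 18 s; no verdict is reported.

**Change of method:** gripping the handle, I could only reach about -0.15 rad on the way back, because joint 6 was nearing its limit. I opened the jaws and pushed the tube over with one finger until the force rose from about 7 N to 13 N at the rest. Then I let go and moved clear.

**Last checks:**
- **Balls:** three are seated in the pockets and the two spares are in the channel, in both the scene and top views. None was spilled.
- **Board:** tilt is about -0.31 rad, worked out from the heights of the seated balls.
- **Handle:** the flange lies on the lug, and its top is 123 mm from the estimated foot (125 mm nominal).
- **Hand:** clear of everything, with contact force near zero.

**Disagreements:**
- **Handle lean:** it measures about 0.35 rad against the board's 0.31. That fits the play on the spigot and is within the 0.12 rad limit.
- **Camera views:** they differ from each other by 2–3 mm.
- **Bystanders:** I did not re-measure them at the end, but the arm's path never came near them.

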